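Clear the joint flange and bring the electric screwdriver over its centre screw

ROBOT

A 6-joint arm with a two-finger parallel gripper is mounted at the origin on the work surface. World frame = base frame: x ahead of the robot, y to its left, z up, the work surface at z = 0. Lengths are in m, angles in rad, forces in N, time in s.
With the tool pointing down it reaches from about 0.275 to 0.725 m from the base axis. Payload 15.9 kg.
Tool frame: the origin (TCP) lies at the very end of the fingers, on their centre line; the grasp point (between the pads) lies 19 mm behind it (env.grasp_offset is the distance from the TCP to the grasp point, in m); z points along the fingers, y is the direction in which the jaws open and shut (so a half turn about z gives the same grasp; the last joint's range is limited). The gripper opens to 85 mm and grips with 20 to 120 N. Pads are 22 mm wide; open, the fingers measure 114 mm over their backs; the gripper's body (76 mm by 85 mm) begins 54 mm behind the grasp point. The pads swing forward as they close: fully open they stand 13 mm farther back than shut.
Start: joints at [-1.192, 0.213, -0.034, 1.323, 0, 1.571], TCP at [0.185, -0.465, 0.231] pointing down, gripper open.
Joint ranges: [-2.98, 2.98], [-0.74, 1.72], [-1.14, 1.35], [-2.1, 2.04], [-1.57, 1.44], [-3.14, 3.14]. Speed limits (rad/s): [1.89, 1.89, 2.39, 2.57, 3.14, 3.14].

INTERFACE

Orientations are given as a rotation vector (axis times angle).
In Python, from plant import env gives the robot as it stands.
- The arm moves only by the tool step_arm, never from a script. Its arguments are lists of equal length, an entry for each row: "linear": the shift along the tool's x, y, z in m, a list of three; "twist": the turn about the tool's z in degrees; "claw": the opening, from -1 (shut) to 1 (fully open), so that 0 is half open. A call has 1 to 10 rows; each row is the pose to reach, as a shift and turn from the pose commanded when the call began, along the tool's axes at that moment; what a row does not reach only later rows make up. A row lasts 1/8 s, in which the tool goes at most 62.5 mm and 10.7 degrees, less where a joint would pass 70% of its speed; a pose out of reach is approached as far as the arm can. A call with a gripper value outside its range is refused whole. The fingers move at their own pace and stop on an object; "squeeze" is the grip in N (left out, the last holds). Time passes only in rows, so rows that repeat a pose let the fingers close. It gives the time, the measured TCP pose, the force and the opening at its end, in the units of the state.
- env.observe(): the state, without advancing time (a new reading comes with each control period).
- env.read_camera(name): name is "scene" or "top" or "wrist"; returns a dict with "frame" (480x640x3 uint8, blue, green, red), "range_z" (480x640 float32, m along the optical axis (not along the pixel's ray), 0 where there is no reading), "mtx" (3x3 intrinsics, pixels), "dist" ([k1, k2, p1, p2, k3] as OpenCV has them; the pictures are not rectified), "R" (3x3) and "t" (3): a world point X has camera coordinates R X + t. Camera axes: x right, y down, z forward; pixel columns grow to the right and rows downward; lengths in m; the calibration is good to about 2 mm. A picture is of the moment at which its call begins.
- env.close_job(): hands the job in, once; it reports no verdict.
The state is a dict: "t": time; "q": joint angles; "qd": joint speeds; "joint_torque": joint torques, N m; "eef_pos": TCP position; "eef_rot": TCP orientation; "force": force on the tool from outside, world axes, zero at the start; "wrist_torque": the same for the moment, N m; "gripper_width": opening from 0.0 (shut) to 1.0 (fully open).
Only numpy, scipy, OpenCV 4.12 (cv2) and the standard library are available. Lean on these libraries where they do the work, as an engineer would, in place of code of your own. Each camera call takes 0.05 s, during which the arm holds its last target.

TASK

An empty cup was left on the red joint's flange, over its centre screw: nest it upright in the empty cup of the same size on the bench (not the larger one) and let it go. Then draw the electric screwdriver from its slanted holster, turn it upright, bit straight down, and hold it still with the bit centred 3 to 5 cm above the screw, not touching the joint. Finish while still holding it there, and leave everything else in its place.

Things in the scene. Friction and masses are not known exactly. Their poses are not given: they have to be found in the camera images.
- cup: Stepped aluminium cup standing upright on the joint's flange, over the screw; 62 mm tall, 90 g. Lower part: outside diameter 40 mm at the foot, 44 mm at 30 mm height. Upper part, from 30 mm to the rim: outside diameter 60 mm, wall 4 mm, bore 51 mm. Inside, a flat ledge 34 mm above the underside carries the foot of a nested cup. Origin: centre of the underside; z up its axis.
- twin: Second cup of exactly the same shape and size, empty, upright, loose on the bench. A cup nested in it stands 34 mm higher than it, leaving the upper 34 mm of the nested cup free above this one's rim. Origin: centre of the underside; z up its axis.
- big_cup: Larger cup of the same shape (rim diameter 81 mm, 84 mm tall), standing on the bench; not part of the job. Origin: centre of the underside.
- driver: Electric screwdriver, 160 mm, 0.2 kg, bit-down in the holster, leaning 40 to 45 deg from vertical, butt high towards the holster's +x. Origin: bit point; z along the axis to the butt. From the bit point: bit 6 mm diameter to 22 mm, steel nose 17 mm diameter to 61 mm, cone to 66 mm, grey round handle 26 mm diameter to 152 mm, butt at 160 mm. Centre of mass about 105 mm from the bit point.
- driver_butt (a point): Centre of the screwdriver's butt end, 160 mm from the bit point along the axis.
- holster: Fixed holster: grey base 120 x 80 x 12 mm with a short black tube slanted 40 degrees from vertical, its mouth pointing up and along the holster's own +x. Origin: centre of the base's underside on the bench, z up.
- holster_mouth (a point): Centre of the mouth of the slanted tube, 82 mm above the bench. Tube: outside diameter 27 mm, bore 19 mm, 44 mm long; the screwdriver's nose and bit stand inside, the cone of its handle rests on the mouth, the handle is free. Drawn 65 mm or more along its own axis, the screwdriver is out.
- housing: Red robot joint, fixed. Plate 150 x 150 x 10 mm, round red body 104 mm diameter, black ring, on top a flat round aluminium flange 124 mm diameter, top face 110 mm above the bench; a red side stub 84 mm diameter reaches 94 mm from the axis along its +x, below the flange. Origin: centre of the underside on the bench, z up.
- screw (a point): Centre screw of the red joint, in the middle of the flange's top face, 110 mm above the bench (a flush steel disc, 16 mm diameter, in a dark ring 24 mm in diameter). Hidden by the cup at the start.
- wrench: Steel wrench, 170 mm, lying on the bench; bystander. Origin: middle.
- slim_driver: Hand screwdriver with black handle, 180 mm, lying on the bench; bystander. Origin: middle.
- socket: Steel socket, 24 mm diameter, 38 mm tall; bystander. Origin: centre of the underside.
- bearing: Steel bearing ring, 56 mm diameter, 16 mm tall; bystander. Origin: centre of the underside.
- parts_tray: Open blue tray, 100 x 140 x 45 mm; bystander. Origin: centre of the underside.
- gear: Dark stepped gear blank, 68 mm diameter, 26 mm tall; bystander. Origin: centre of the underside.
There are look-alikes about, which are no part of the job. What is shaped like the cup but green is not meant.

How it is judged:
On the way, in this order (a step that is already met when the one before it is completed fails the run):
1. the cup from the flange is nested upright in its twin on the bench and let go (horizontal distance between cup and twin below 0.008 m and z of cup in the frame of twin between 0.028 and 0.04 m and angle between cup's own z axis and vertical below 0.12 rad and angle between twin's own z axis and vertical below 0.1 rad and height (world z) of twin below 0.006 m and contact force between the fingers and cup below 0.1 N), for 0.3 s.
2. the screwdriver is drawn out of the holster, gripped, bit clear of the tube's mouth (distance between driver and holster_mouth above 0.03 m and height (world z) of driver above 0.085 m and contact force between driver and holster below 0.1 N and contact force between the fingers and driver above 1 N), for 0.1 s.
At the end, for the whole second after the job is handed in: Cup let go, upright in its twin on the bench (axes within 8 mm, 28 to 40 mm above it); screwdriver gripped, at rest, bit down within 0.22 rad of vertical, bit within 15 mm sideways of the screw and 12 to 75 mm above it, touching neither the joint nor the cup (all of step 1 and horizontal distance between driver and screw below 0.015 m and z of driver in the frame of screw between 0.012 and 0.075 m and angle between driver's own z axis and vertical below 0.22 rad and z of driver_butt in the frame of screw above 0.15 m and contact force between the fingers and driver above 1 N and contact force between driver and housing below 0.1 N and contact force between driver and cup below 0.1 N and linear speed of driver below 0.03 m/s and angular speed of driver below 0.2 rad/s); the arm keeps its last pose, push and grip.
It fails at once if something that is not part of the job (larger cup, wrench, hand screwdriver, socket, bearing, tray, gear) is pushed more than 30 mm from its place (distance of any of big_cup, wrench, slim_driver, socket, bearing, parts_tray, gear from where it was at the start of the episode above 0.03 m).
It also fails if it takes over 51 s, if anything falls off the work surface, if the arm or the gripper's body presses on something with over 40 N, if the wrist force passes 120 N, or if a joint passes its speed limit or range.

## Working session

There is one attempt and no reset: what is moved stays moved. The work goes in short steps, Python scripts to look and compute and a tool call to move; the robot and the scene stay as the last step left them, time stands still between calls to the robot, and variables do not carry over. Pictures are saved under pics/ and viewed, and the job is handed in when it is done.

Besides the shell and the picture viewer there is one more tool, called after "Call:" in YAML: its name, and indented under it one key for each argument. step_arm: Moves the arm, as the interface text tells. Its arguments: {"type":"object","properties":{"linear":{"type":"array","items":{"type":"array","items":{"type":"number"}}},"twist":{"type":"array","items":{"type":"number"}},"claw":{"type":"array","items":{"type":"number"}},"squeeze":{"type":"number"}},"required":["linear","twist","claw"]}

```bash
ls -la; mkdir -p pics
python3 - <<'E'
from plant import env
import cv2,numpy as np
print(env.observe()); print(env.grasp_offset)
for n in ["scene","top","wrist"]:
    c=env.read_camera(n); cv2.imwrite(f"pics/{n}0.png",c["frame"]); np.savez(f"{n}0.npz",**c)
    print(n,c["mtx"],c["dist"],c["R"],c["t"])
E
```

```text
total 12
drwxr-xr-x  3 agent agent 4096 Dec  7 16:42 .
drwxr-xr-x 23 root  root  4096 Dec  7 16:42 ..
drwxr-xr-x  2 agent agent 4096 Dec  7 16:42 pics
{'t': 0.0, 'q': array([-1.19197268e+00,  2.13347295e-01, -3.50232998e-02,  1.32349897e+00,
       -3.25761873e-05,  1.57081974e+00]), 'qd': array([-0.00022447,  0.00147657, -0.0009784 ,  0.00060532,  0.00083237,
        0.001008  ]), 'joint_torque': array([-2.91278579e-03, -6.86175728e+01,  4.87110114e+01,  1.78682792e-02,
       -2.67758041e-04, -4.61786760e-05]), 'eef_pos': array([ 0.1847847 , -0.46425341,  0.23083479]), 'eef_rot': array([-3.08438347e+00, -5.91269664e-01,  3.67563559e-04]), 'force': array([0.23696132, 0.7506096 , 0.28226098]), 'wrist_torque': array([0.01473161, 0.00297906, 0.01582583]), 'gripper_width': 0.9986642900870636}
0.0187
scene [[459.2084898    0.         314.03497426]
 [  0.         459.2084898  240.32646612]
 [  0.           0.           1.        ]] [-0.06793239  0.          0.          0.          0.        ] [[-0.90144857  0.43287042 -0.00369815]
 [ 0.33067925  0.68307302 -0.6512008 ]
 [-0.27935945 -0.58824694 -0.75889646]] [ 0.51691094 -0.09665825  1.09459061]
top [[436.37599538   0.         316.52551502]
 [  0.         436.37599538 244.76006712]
 [  0.           0.           1.        ]] [-0.03789309  0.          0.          0.          0.        ] [[ 0.01024214 -0.99991297 -0.00831581]
 [-0.99179614 -0.0090986  -0.12750539]
 [ 0.12741863  0.00955352 -0.99180302]] [-0.00465846  0.5515942   0.86862921]
wrist [[392.19667617   0.         321.58217118]
 [  0.         392.19667617 239.03027574]
 [  0.           0.           1.        ]] [-0.06650869  0.          0.          0.          0.        ] [[ 3.70162218e-01 -9.28967129e-01 -8.21658365e-05]
 [-8.85922558e-01 -3.53037010e-01  3.00842301e-01]
 [-2.79501616e-01 -1.11287661e-01 -9.53673898e-01]] [-0.49874151 -0.03856244  0.37837808]
```

View pics/scene0.png

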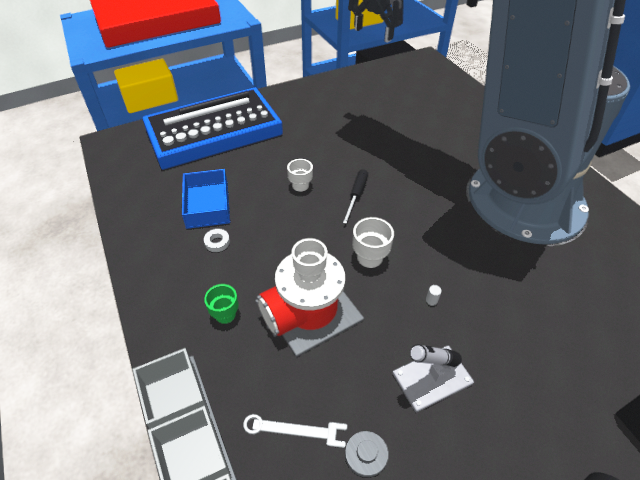

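View pics/top0.png

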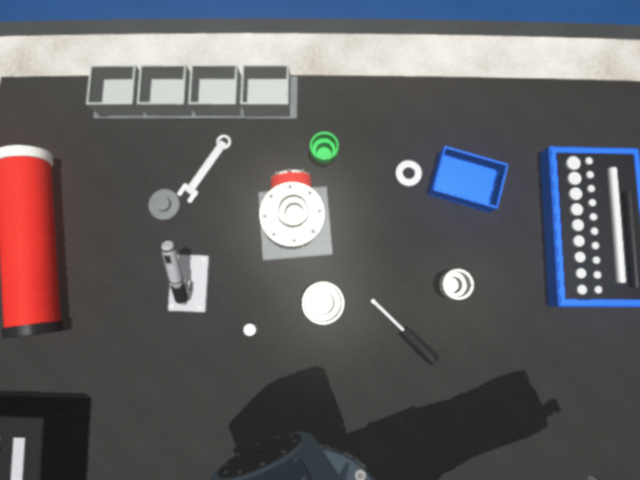

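View pics/wrist0.png

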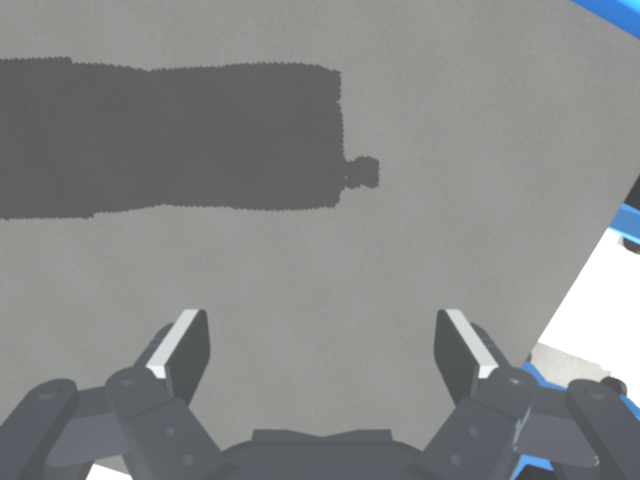

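The scene view shows the cup on the flange at about (310,255), the twin at (300,172), the big cup at (373,240) and the green decoy at (221,302). The driver is in its holster at (435,355). In the top view these sit at (293,210) for the cup, (457,284) for the twin, (323,303) for the big cup, and (168,246) to (180,290) for the driver.

```bash
cat > h.py <<'E'
import numpy as np,cv2
from scipy.spatial.transform import Rotation as Ro
from scipy.optimize import least_squares
def cloud(c):
    h,w=c["range_z"].shape
    v,u=np.mgrid[:h,:w]
    p=cv2.undistortPoints(np.stack([u,v],-1).reshape(-1,1,2).astype(float),c["mtx"],c["dist"]).reshape(-1,2)
    z=c["range_z"].reshape(-1)
    X=np.c_[p*z[:,None],z]
    W=(X-c["t"])@c["R"]
    W[z==0]=np.nan
    return W.reshape(h,w,3)
def proj(c,P):
    P=np.atleast_2d(np.asarray(P,float))
    return cv2.projectPoints(P,cv2.Rodrigues(c["R"])[0],c["t"],c["mtx"],c["dist"])[0].reshape(-1,2)
def circ(P,r=None):
    P=P[:,:2]; m=P.mean(0)
    if r is None:
        f=lambda q:np.hypot(P[:,0]-q[0],P[:,1]-q[1])-q[2]; s=least_squares(f,[*m,.03],loss='soft_l1',f_scale=.002)
    else:
        f=lambda q:np.hypot(P[:,0]-q[0],P[:,1]-q[1])-r; s=least_squares(f,m,loss='soft_l1',f_scale=.002)
    return s.x, np.sqrt(np.mean(s.fun**2))
E
python3 - <<'E'
from h import *
for n in ["top","scene"]:
    c=dict(np.load(n+"0.npz")); W=cloud(c)
    px={'top':dict(cup=(293,210),twin=(457,284),big=(323,303),green=(324,147)),'scene':dict(cup=(310,255),twin=(300,172),big=(373,240),green=(221,302))}[n]
    for k,(u,v) in px.items():
        S=W[v-45:v+45,u-45:u+45].reshape(-1,3); S=S[~np.isnan(S[:,0])]
        zt={'cup':.172,'twin':.062,'big':.084,'green':.062}[k]
        rim=S[abs(S[:,2]-zt)<.005]
        print(n,k,len(rim),circ(rim), np.median(rim[:,2]))
    # flange
    u,v=px['cup'];S=W[v-60:v+60,u-60:u+60].reshape(-1,3);F=S[abs(S[:,2]-.11)<.004]
    m=(F.max(0)+F.min(0))/2; print('flange',m,F.max(0)-F.min(0),np.median(F[:,2]))
c=dict(np.load("top0.npz")); W=cloud(c)
for u,v in [(168,246),(171,262),(175,275),(180,292),(195,300)]: print((u,v),W[v,u])
for n,a,s in [("top",(130,230,100,100),6),("top",(243,160,100,100),6),("scene",(380,320,110,100),6)]:
    f=cv2.imread(f"pics/{n}0.png")[a[1]:a[1]+a[3],a[0]:a[0]+a[2]]
    cv2.imwrite(f"pics/crop_{n}_{a[0]}.png",cv2.resize(f,None,fx=s,fy=s,interpolation=cv2.INTER_CUBIC))
E
```

```text
top cup 240 (array([0.60061331, 0.04300953, 0.02771765]), np.float64(0.0012664841097788297)) 0.1713919003603639
top twin 208 (array([ 0.47259509, -0.28150255,  0.02739786]), np.float64(0.0013527208364911764)) 0.06113124567757222
top big 269 (array([ 0.43358652, -0.01258896,  0.03824179]), np.float64(0.0011923064417815033)) 0.08335102965796153
top green 219 (array([ 0.75629317, -0.01161902,  0.02782801]), np.float64(0.0304988117547263)) 0.061692247789816204
flange [0.60305005 0.04888319 0.11006629] [0.12333637 0.12157397 0.00782521] 0.11006333096587967
scene cup 315 (array([0.6020147 , 0.04352047, 0.02772486]), np.float64(0.001345847306267905)) 0.17169721079409314
scene twin 172 (array([ 0.47467768, -0.28189354,  0.02780686]), np.float64(0.0016066896569695587)) 0.06195277144566849
scene big 285 (array([ 0.43607854, -0.01299778,  0.03798472]), np.float64(0.0014647876376144328)) 0.08336881745494554
scene green 264 (array([ 0.75848815, -0.01163521,  0.02802074]), np.float64(0.01333522386580763)) 0.062046335271919356
flange [0.60376029 0.04947056 0.11003508] [0.12384896 0.12167372 0.00787362] 0.11074449998430795
(168, 246) [0.53139212 0.26760622 0.15598214]
(171, 262) [0.50404716 0.26693651 0.13769722]
(175, 275) [0.48156071 0.26624569 0.11398376]
(180, 292) [0.45035327 0.26619714 0.07974492]
(195, 300) [0.43511181 0.25639246 0.00832716]
```

View pics/crop_top_130.png

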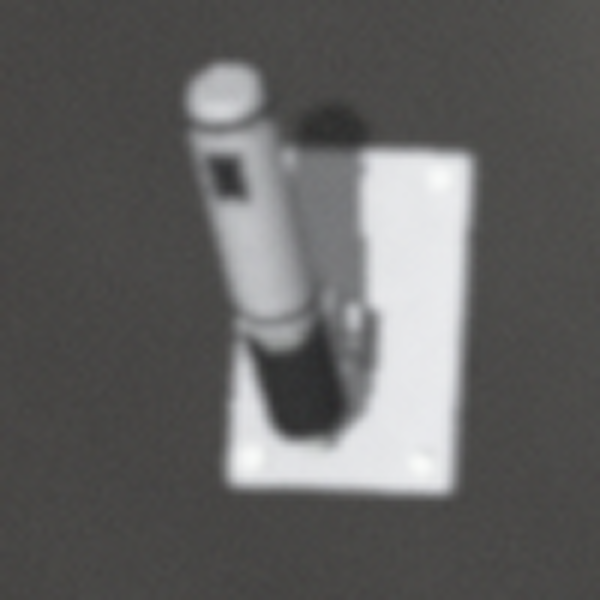

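View pics/crop_scene_380.png

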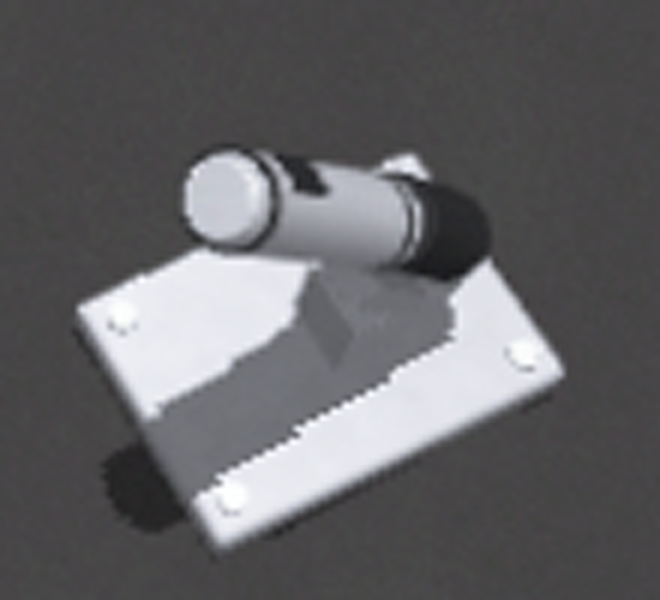

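Run:
```python
from h import *
P=[]
for n,(u0,u1,v0,v1) in dict(top=(155,195,235,292),scene=(405,450,340,372)).items():
    c=dict(np.load(n+"0.npz")); W=cloud(c)[v0:v1,u0:u1].reshape(-1,3); F=c["frame"][v0:v1,u0:u1].reshape(-1,3)
    k=(W[:,2]>.085)&(W[:,2]<.25); P.append(W[k]); print(n,k.sum(),P[-1].min(0),P[-1].max(0))
for Q in [P[0],P[1],np.vstack(P)]:
    def f(q):
        d=np.array([q[2],q[3],1]); d/=np.linalg.norm(d); o=np.array([q[0],q[1],.12]); r=Q-o
        return np.linalg.norm(np.cross(r,d),axis=1)-.013
    s=least_squares(f,[.48,.267,.8,0],loss='soft_l1',f_scale=.002)
    q=s.x; d=np.array([q[2],q[3],1]); d/=np.linalg.norm(d); t=(Q-[q[0],q[1],.12])@d
    print(q,d,np.degrees(np.arccos(d[2])),np.degrees(np.arctan2(d[1],d[0])),np.sqrt(np.mean(s.fun**2)),"butt",np.array([q[0],q[1],.12])+d*np.percentile(t,99.5), t.min(),t.max())
for n in ["top","scene"]:
    c=dict(np.load(n+"0.npz")); W=cloud(c).reshape(-1,3)
    k=(abs(W[:,2]-.012)<.003)&(np.hypot(W[:,0]-.45,W[:,1]-.25)<.1)
    r=cv2.minAreaRect(W[k,:2].astype(np.float32)); print(n,'base',r)
    k=(abs(W[:,2]-.010)<.003)&(np.hypot(W[:,0]-.6,W[:,1]-.045)<.12)
    r=cv2.minAreaRect(W[k,:2].astype(np.float32)); print(n,'plate',r)
    k=(abs(W[:,2]-.11)<.003)&(np.hypot(W[:,0]-.6,W[:,1]-.045)<.08)
    print(cv2.minEnclosingCircle(W[k,:2].astype(np.float32)))
```

```text
top 689 [0.4519935  0.25687367 0.08506278] [0.54177536 0.28385167 0.16187473]
scene 656 [0.45756614 0.25736133 0.08628451] [0.54336884 0.28475139 0.16121124]
[ 0.47626534  0.26311043  1.06003213 -0.0459539 ] [ 0.72704264 -0.03151833  0.6858685 ] 46.69605227524147 -2.4822990115622208 0.005119241977322334 butt [0.52516987 0.26099035 0.16613496] -0.04161494835357209 0.06764055685230302
[ 0.48269687  0.28515893  1.13749583 -0.0873553 ] [ 0.74979357 -0.05758126  0.65916159] 48.76403750183796 -4.391475528169 0.005636767288736784 butt [0.53127532 0.28142829 0.16270649] -0.03753969524658709 0.06596461120089867
[0.47649137 0.27360305 1.15773978 0.02453601] [0.75668242 0.01603639 0.65358592] 49.18748637359822 1.214089152837851 0.006223442301682137 butt [0.52845169 0.27470425 0.16488083] -0.04120123141292681 0.0697745425576536
top base ((0.47180429100990295, 0.2724727392196655), (0.0789657011628151, 0.12000779062509537), 88.1676254272461)
top plate ((0.6031903028488159, 0.048758454620838165), (0.1502269208431244, 0.15012408792972565), 5.2450432777404785)
((0.6032631993293762, 0.048419300466775894), 0.06217455863952637)
scene base ((0.4733749032020569, 0.271719366312027), (0.08061028271913528, 0.12095249444246292), 88.5775375366211)
scene plate ((0.6003704071044922, 0.0879511907696724), (0.15022459626197815, 0.0720779076218605), 6.565185070037842)
((0.6034055948257446, 0.04879261180758476), 0.06302008032798767)
```

View pics/crop_top_243.png

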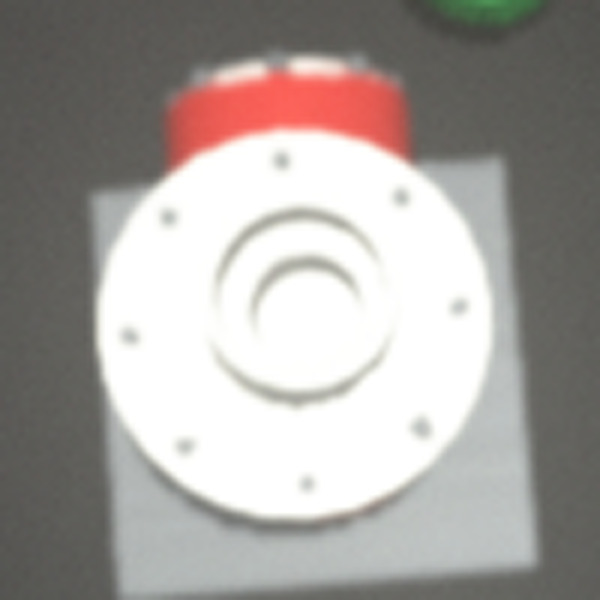

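```bash
cat >> h.py <<'E'
def st(env,tgt=None,yaw_y=None):
    o=env.observe(); R=Ro.from_rotvec(o["eef_rot"]).as_matrix()
    print("t %.2f pos %s w %.3f F %s q %s"%(o["t"],o["eef_pos"].round(4),o["gripper_width"],o["force"].round(1),o["q"].round(3)))
    print("x",R[:,0].round(3),"y",R[:,1].round(3),"z",R[:,2].round(3))
    if tgt is not None: print("shift tool mm",(R.T@(np.array(tgt)-o["eef_pos"])*1e3).round(1))
    return o,R
E
python3 - <<'E'
from plant import env
from h import *
o,R=st(env,[.601,.0435,.22])
E
```

```text
t 0.15 pos [ 0.1848 -0.4643  0.2309] w 0.998 F [-0.2  0.3 -0.3] q [-1.192  0.213 -0.035  1.324 -0.     1.571]
x [ 0.929  0.37  -0.   ] y [ 0.37  -0.929 -0.001] z [-0.     0.001 -1.   ]
shift tool mm [ 574.5 -317.9   11.2]
```

Call:
step_arm:
  linear:
    - [0.03, -0.016, 0]
    - [0.08, -0.044, 0]
    - [0.135, -0.075, 0]
    - [0.19, -0.105, 0]
    - [0.245, -0.135, 0]
    - [0.3, -0.165, 0]
    - [0.355, -0.196, 0]
    - [0.41, -0.227, 0]
    - [0.46, -0.254, 0]
    - [0.5, -0.276, 0]
  twist: [0, 2, 4, 7, 10, 13, 16, 19, 22, 23]
  claw: [1, 1, 1, 1, 1, 1, 1, 1, 1, 1]
  squeeze: 40

```text
t: 1.4
eef_pos: [0.5484, -0.021, 0.231]
eef_rot: [-3.141, 0.035, 0.001]
force: [0.9, -1.6, 0.3]
gripper_width: 1.001
```

Run:
```python
from plant import env
from h import *
o,R=st(env,[.601,.0435,.22])
c=env.read_camera("wrist"); cv2.imwrite("pics/w1.png",c["frame"]); np.savez("w1.npz",**c)
print("cup rim centre px",proj(c,[[.601,.0433,.172],[.603,.0486,.11]]))
W=cloud(c).reshape(-1,3)
rim=W[(abs(W[:,2]-.172)<.004)&(np.hypot(W[:,0]-.601,W[:,1]-.043)<.05)]; print(len(rim)); 
if len(rim)>20: print(circ(rim))
```

```text
t 1.40 pos [ 0.5484 -0.021   0.231 ] w 1.001 F [ 0.9 -1.6  0.3] q [-0.038  0.316  0.1    1.356  0.     3.126]
x [ 1.    -0.023 -0.   ] y [-0.023 -1.    -0.   ] z [-0.  0. -1.]
shift tool mm [ 51.1 -65.7  10.9]
cup rim centre px [[195.46858269 169.09281023]
 [215.91923749 154.03837709]]
2758
(array([0.60129921, 0.0441704 , 0.02760241]), np.float64(0.001193081107792966))
```

View pics/w1.png

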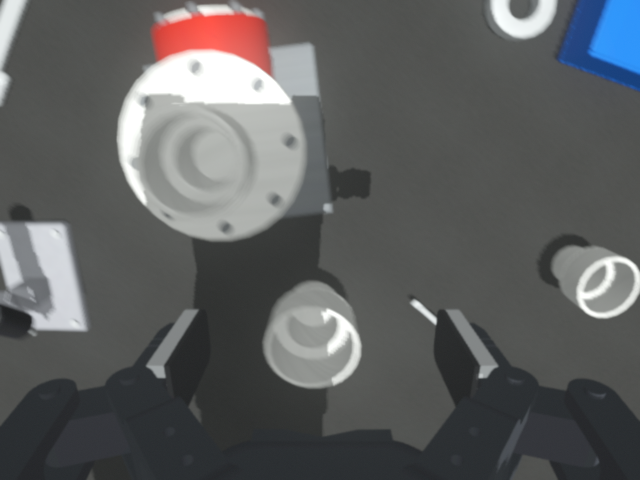

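The wrist view shows the cup on the flange at about (205,155), the big cup at (312,335), the twin at (605,280) and the holster at the left edge. Joint 6 is close to its limit at this yaw, so I'll take the cup with the jaws along world x instead.

Call:
step_arm:
  linear:
    - [0.01, -0.015, 0]
    - [0.025, -0.035, 0]
    - [0.04, -0.052, 0]
    - [0.05, -0.063, 0]
    - [0.0513, -0.0659, 0]
    - [0.0513, -0.0659, 0]
    - [0.0513, -0.0659, 0]
    - [0.0513, -0.0659, 0.01]
    - [0.0513, -0.0659, 0.02]
    - [0.0513, -0.0659, 0.02]
  twist: [-8, -18, -28, -38, -48, -58, -68, -78, -88, -90]
  claw: [1, 1, 1, 1, 1, 1, 1, 1, 1, 1]

```text
t: 2.7
eef_pos: [0.5996, 0.0414, 0.2105]
eef_rot: [-2.245, -2.196, 0.002]
force: [0.3, 0.1, -0.5]
gripper_width: 1.0
```

Run:
```python
from plant import env
from h import *
o,R=st(env,[.6013,.044,.138])
c=env.read_camera("wrist"); cv2.imwrite("pics/w2.png",c["frame"]); np.savez("w2.npz",**c)
print(proj(c,[[.6013,.044,.172],o["eef_pos"]]))
W=cloud(c).reshape(-1,3)
rim=W[(abs(W[:,2]-.172)<.004)&(np.hypot(W[:,0]-.601,W[:,1]-.043)<.05)]; print(len(rim)); 
if len(rim)>20: print(circ(rim))
```

```text
t 2.70 pos [0.5996 0.0414 0.2105] w 1.000 F [ 0.3  0.1 -0.5] q [ 0.069  0.433  0.218  1.358 -0.     1.662]
x [ 0.022  1.    -0.   ] y [ 1.    -0.022 -0.002] z [-0.002 -0.    -1.   ]
shift tool mm [ 2.7  1.7 72.5]
[[325.14594906 274.60379731]
 [321.86179518 317.43449563]]
2873
(array([0.60114799, 0.04532455, 0.02747404]), np.float64(0.0011966112403852384))
```

View pics/w2.png

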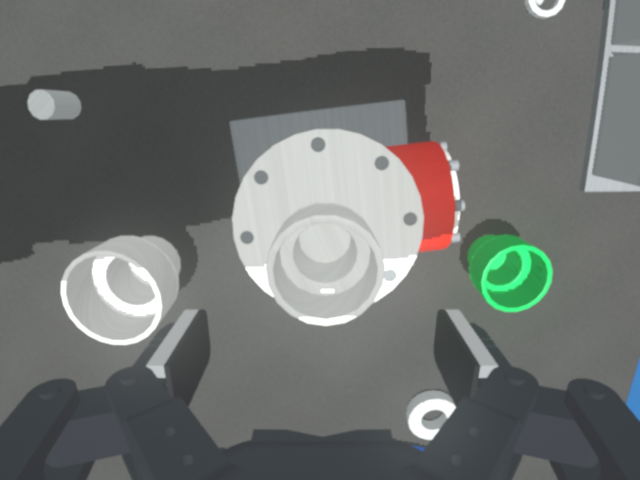

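The wrist view shows the cup rim centred at about (325,268), midway between the jaws at columns 195 and 450. I'll descend and grip.

Call:
step_arm:
  linear:
    - [0.003, 0.0017, 0.01]
    - [0.003, 0.0017, 0.03]
    - [0.003, 0.0017, 0.05]
    - [0.003, 0.0017, 0.065]
    - [0.003, 0.0017, 0.0725]
    - [0.003, 0.0017, 0.0725]
    - [0.003, 0.0017, 0.0725]
    - [0.003, 0.0017, 0.0725]
    - [0.003, 0.0017, 0.0725]
    - [0.003, 0.0017, 0.0725]
  twist: [0, 0, 0, 0, 0, 0, 0, 0, 0, 0]
  claw: [1, 1, 1, 1, 1, 1, 0, 0, 0, 0]

```text
t: 4.0
eef_pos: [0.6023, 0.0445, 0.1399]
eef_rot: [2.246, 2.195, 0.002]
force: [-2.0, 0.2, 6.7]
gripper_width: 0.692
```

Run:
```python
from plant import env
from h import *
o,R=st(env,[.6013,.044,.138])
c=env.read_camera("wrist"); cv2.imwrite("pics/w3.png",c["frame"]); np.savez("w3.npz",**c)
c=env.read_camera("scene"); cv2.imwrite("pics/s3.png",cv2.resize(c["frame"][180:360,200:440],None,fx=3,fy=3))
```

```text
t 4.00 pos [0.6023 0.0445 0.1399] w 0.692 F [-2.   0.2  6.7] q [0.074 0.456 0.074 1.188 0.    1.667]
x [0.023 1.    0.   ] y [ 1.    -0.023  0.001] z [ 0.001  0.    -1.   ]
shift tool mm [-0.5 -0.9  1.9]
```

View pics/w3.png

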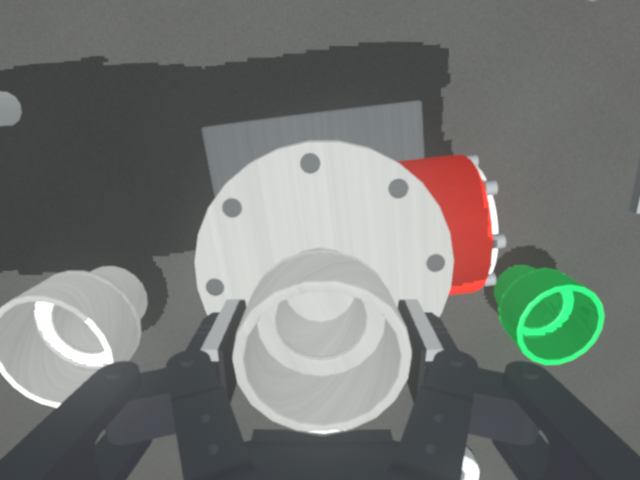

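View pics/s3.png

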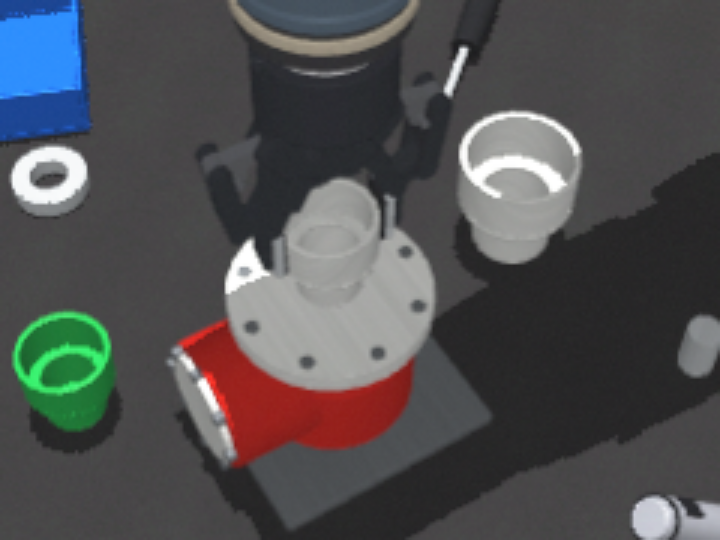

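The cup is gripped at an opening of 0.692, about 59 mm, and sits square between the pads. I'll lift it and carry it over the twin.

Call:
step_arm:
  linear:
    - [0, 0, -0.02]
    - [0, 0, -0.05]
    - [-0.015, -0.005, -0.06]
    - [-0.05, -0.018, -0.06]
    - [-0.1, -0.037, -0.06]
    - [-0.155, -0.057, -0.06]
    - [-0.21, -0.077, -0.06]
    - [-0.265, -0.097, -0.06]
    - [-0.31, -0.114, -0.06]
    - [-0.329, -0.121, -0.06]
  twist: [0, 0, 0, 0, 0, 0, 0, 0, 0, 0]
  claw: [0, 0, 0, 0, 0, 0, 0, 0, 0, 0]

```text
t: 5.35
eef_pos: [0.4717, -0.2842, 0.1984]
eef_rot: [-2.249, -2.193, 0.001]
force: [0.3, 0.3, -0.7]
gripper_width: 0.694
```

Call:
step_arm:
  linear:
    - [0, 0, 0]
    - [0, 0, 0]
  twist: [0, 0]
  claw: [0, 0]

```text
t: 5.6
eef_pos: [0.4737, -0.2809, 0.1986]
eef_rot: [-2.246, -2.197, -0.0]
force: [-0.1, 0.2, -0.0]
gripper_width: 0.69
```

Run:
```python
from plant import env
from h import *
o,R=st(env,[.4738,-.2817,.15])
p=o["eef_pos"]
for n in ["wrist","scene","top"]:
    c=env.read_camera(n); cv2.imwrite(f"pics/{n}4.png",c["frame"]); np.savez(f"{n}4.npz",**c)
    W=cloud(c); 
    Z=W[...,2]; k=(np.hypot(W[...,0]-p[0],W[...,1]-p[1])<.045)
    rim=W[k&(abs(Z-(p[2]+.034))<.006)]; print(n,len(rim),circ(rim) if len(rim)>20 else'',np.median(rim[:,2]) if len(rim) else '', "tcp px",proj(c,p))
    k=(np.hypot(W[...,0]-.4738,W[...,1]+.2817)<.045)&(abs(Z-.061)<.005)
    tw=W[k]; print(' twin',len(tw),circ(tw) if len(tw)>20 else '', circ(tw,.0277) if len(tw)>20 else '')
    # screw
    k=(np.hypot(W[...,0]-.603,W[...,1]-.0486)<.03)&(abs(Z-.11)<.004); print(' fl',k.sum())
```

```text
t 5.60 pos [ 0.4737 -0.2809  0.1986] w 0.690 F [-0.1  0.2 -0. ] q [-0.535  0.326  0.033  1.278  0.     1.057]
x [0.022 1.    0.   ] y [ 1.    -0.022 -0.   ] z [-0.  0. -1.]
shift tool mm [-0.8  0.1 48.6]
wrist 8901 (array([ 0.47377151, -0.27947299,  0.02832031]), np.float64(0.0036074760965920712)) 0.22971687220104223 tcp px [[321.88311173 317.40515118]]
 twin 1104 (array([ 0.47348551, -0.28031939,  0.02749051]), np.float64(0.0012164483999295653)) (array([ 0.47348196, -0.28044046]), np.float64(0.001229022092669017))
 fl 0
scene 252 (array([ 0.47608828, -0.28096549,  0.02949146]), np.float64(0.005284641737410221)) 0.23096254880656508 tcp px [[298.84787347 118.11416888]]
 twin 179 (array([ 0.47447725, -0.28162347,  0.02785295]), np.float64(0.0017342377089955962)) (array([ 0.47448256, -0.2816193 ]), np.float64(0.0017430853405864428))
 fl 724
top 177 (array([ 0.47345944, -0.28583819,  0.03213994]), np.float64(0.003134807597853734)) 0.2306310242632383 tcp px [[482.74493527 279.8433961 ]]
 twin 164 (array([ 0.47257829, -0.28154557,  0.02747441]), np.float64(0.0012990324446117522)) (array([ 0.47259544, -0.2816755 ]), np.float64(0.0013153503946243894))
 fl 749
```

View pics/wrist4.png

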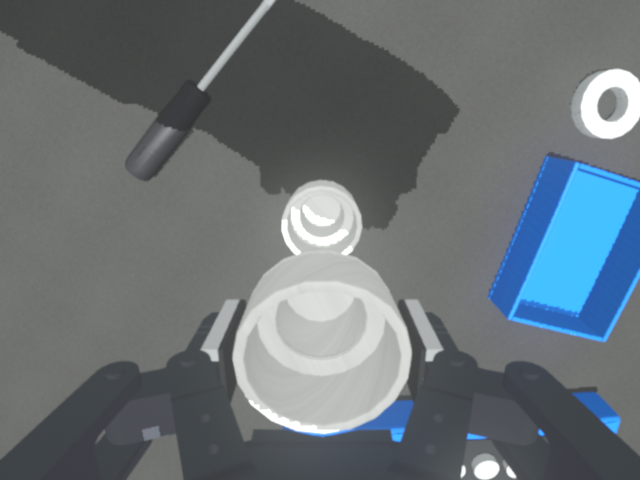

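View pics/scene4.png

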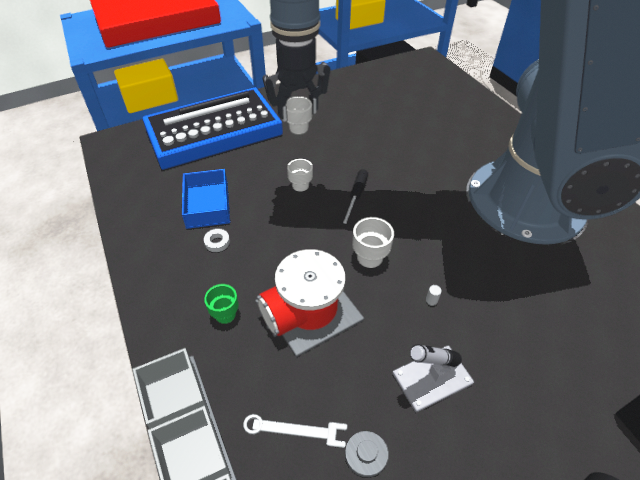

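View pics/top4.png

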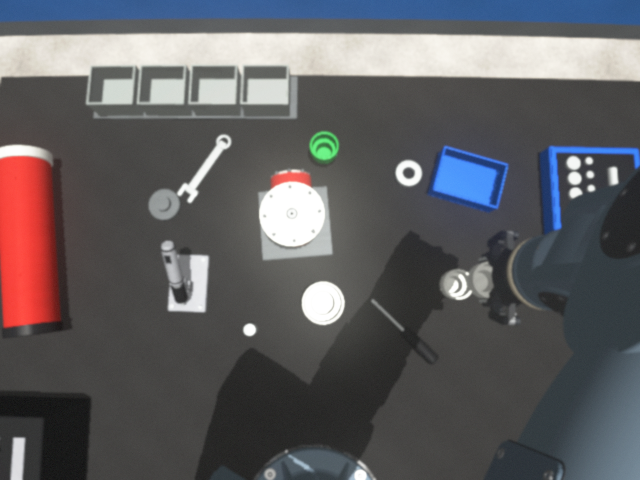

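In the wrist view the held cup's rim is centred at about (322,343), and the twin below is at (321,220). The flange is now bare, with its screw visible at about (310,276) in the scene view and (292,213) in the top view. Next I'll compare the held cup's axis with the twin's in the wrist image.

```bash
python3 - <<'E'
from h import *
c=dict(np.load("wrist4.npz")); W=cloud(c)
p=np.array([.4737,-.2809])
D=np.hypot(W[...,0]-p[0],W[...,1]-p[1])
k=(D<.034)&(W[...,2]>.2)
print(np.histogram(W[...,2][k],bins=np.arange(.2,.25,.002)))
for lo in (.226,.227,.228,.229):
    r=W[k&(W[...,2]>lo)&(abs(W[...,0]-p[0])<.0305)]; print(lo,len(r),circ(r),(r.max(0)+r.min(0))/2,r.max(0)-r.min(0))
r=W[k&(W[...,2]>.226)]; A=np.c_[r[:,:2],np.ones(len(r))]; print('plane',np.linalg.lstsq(A,r[:,2],rcond=None)[0])
for n in ["scene4","top4"]:
    c=dict(np.load(n+".npz")); f=c["frame"]; u,v=(proj(c,[.603,.0486,.11])[0]).astype(int); print(n,u,v)
    cv2.imwrite(f"pics/screw_{n}.png",cv2.resize(f[v-25:v+25,u-25:u+25],None,fx=10,fy=10,interpolation=cv2.INTER_CUBIC)); print(cloud(c)[v,u])
E
python3 -c "
import cv2,numpy as np
a=cv2.imread('pics/screw_scene4.png');b=cv2.imread('pics/screw_top4.png')
o=np.hstack([a,b]);cv2.imwrite('pics/screw.png',cv2.resize(o,(800,400)))"
```

```text
(array([2323, 1829,  701,  701,  795,  846,  865,  902,  920,  944,  988,
       1071, 1112, 1268, 4177, 2076,  254,  250,  259,  484,  391,   63,
          8,   11]), array([0.2  , 0.202, 0.204, 0.206, 0.208, 0.21 , 0.212, 0.214, 0.216,
       0.218, 0.22 , 0.222, 0.224, 0.226, 0.228, 0.23 , 0.232, 0.234,
       0.236, 0.238, 0.24 , 0.242, 0.244, 0.246, 0.248]))
0.226 26506 (array([ 0.47362103, -0.28243838,  0.02714688]), np.float64(0.006523093099718907)) [ 0.47369752 -0.28097776  0.25923176] [0.0609844  0.06061725 0.06646273]
0.227 25921 (array([ 0.47362413, -0.28280053,  0.02732842]), np.float64(0.006533224137278426)) [ 0.47369752 -0.28097776  0.25973213] [0.0609844  0.06061725 0.06546197]
0.228 25264 (array([ 0.47361702, -0.28324007,  0.02755099]), np.float64(0.006540204885005741)) [ 0.47369752 -0.28097776  0.26023233] [0.0609844  0.06061725 0.06446158]
0.229 24058 (array([ 0.47357329, -0.28416431,  0.02803404]), np.float64(0.0065539454129484405)) [ 0.47369752 -0.28063007  0.26073196] [0.0609844  0.05992186 0.06346232]
plane [0.02191382 0.96412396 0.51212679]
scene4 310 276
[0.60371767 0.04750858 0.11083912]
top4 291 212
[0.60501287 0.04963206 0.10966549]
```

View pics/screw.png

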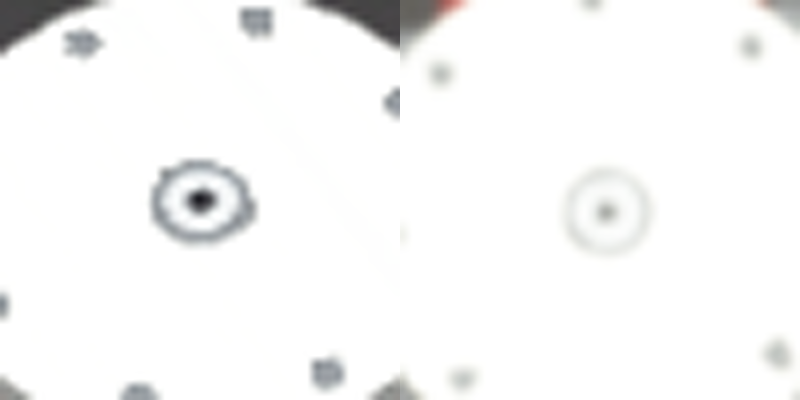

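Run:
```python
from h import *
c=dict(np.load("wrist4.npz")); W=cloud(c)
p=np.array([.4737,-.2809]); Z=W[...,2]
k=(Z>.2283)&(Z<.2315)&(abs(W[...,0]-p[0])<.0305)&(abs(W[...,1]-p[1])<.034)
u=np.argwhere(k); print(u.min(0),u.max(0))
r=W[k]; print(len(r),circ(r),r.min(0),r.max(0))
for s in (1,-1):
  q=r[(r[:,1]-p[1])*s>0]; print(s,len(q),circ(q,.028),np.median(q[:,2]))
im=c["frame"].copy(); im[k]=(0,0,255)
for P,col in (([p[0],p[1],.23],(0,255,0)),([.4735,-.2804,.062],(255,0,255))):
    a=np.linspace(0,6.28,60); C=np.array(P)+np.c_[.03*np.cos(a),.03*np.sin(a),0*a]
    cv2.polylines(im,[proj(c,C).astype(int).reshape(-1,1,2)],True,col,1)
cv2.imwrite("pics/rim4.png",cv2.resize(im[160:480,160:480],None,fx=1.8,fy=1.8))
```

```text
[279 226] [432 417]
5902 (array([ 0.47378353, -0.27997946,  0.02770443]), np.float64(0.0013231475860091479)) [ 0.4432362  -0.31128639  0.22830029] [ 0.50417031 -0.25066914  0.23149914]
1 3261 (array([ 0.473748  , -0.28038854]), np.float64(0.0013196717744911538)) 0.2297174998018347
-1 2641 (array([ 0.47383145, -0.27955375]), np.float64(0.0013191644551197373)) 0.22967237949865146
```

View pics/rim4.png

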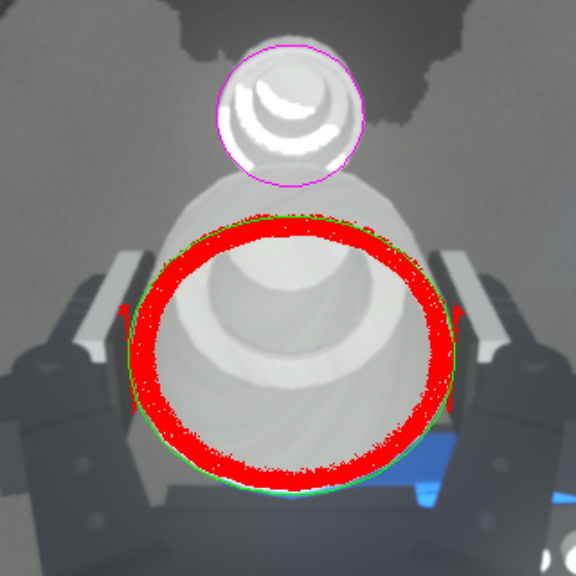

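The rim overlay puts the held cup's axis and the twin's axis within about 0.5 mm of each other in the wrist frame. I'll lower the cup.

Call:
step_arm:
  linear:
    - [0, -0.0002, 0.02]
    - [0, -0.0002, 0.06]
    - [0, -0.0002, 0.09]
    - [0, -0.0002, 0.1]
    - [0, -0.0002, 0.108]
    - [0, -0.0002, 0.114]
    - [0, -0.0002, 0.12]
    - [0, -0.0002, 0.126]
    - [0, -0.0002, 0.131]
    - [0, -0.0002, 0.131]
  twist: [0, 0, 0, 0, 0, 0, 0, 0, 0, 0]
  claw: [0, 0, 0, 0, 0, 0, 0, 0, 0, 0]

```text
t: 7.0
eef_pos: [0.4731, -0.2816, 0.0675]
eef_rot: [-2.246, -2.196, 0.0]
force: [0.1, -0.8, -1.5]
gripper_width: 0.692
```

Run:
```python
from plant import env
from h import *
o,R=st(env,[.4738,-.2817,.0646])
for n in ["wrist","scene"]:
    c=env.read_camera(n); np.savez(f"{n}5.npz",**c); f=c["frame"]
    if n=="scene": f=cv2.resize(f[90:240,220:390],None,fx=4,fy=4)
    cv2.imwrite(f"pics/{n}5.png",f)
```

```text
t 7.00 pos [ 0.4731 -0.2816  0.0675] w 0.692 F [ 0.1 -0.8 -1.5] q [-0.537  0.4   -0.202  0.968  0.     1.057]
x [0.023 1.    0.   ] y [ 1.    -0.023 -0.   ] z [-0.  0. -1.]
shift tool mm [-0.1  0.7  2.9]
```

View pics/wrist5.png

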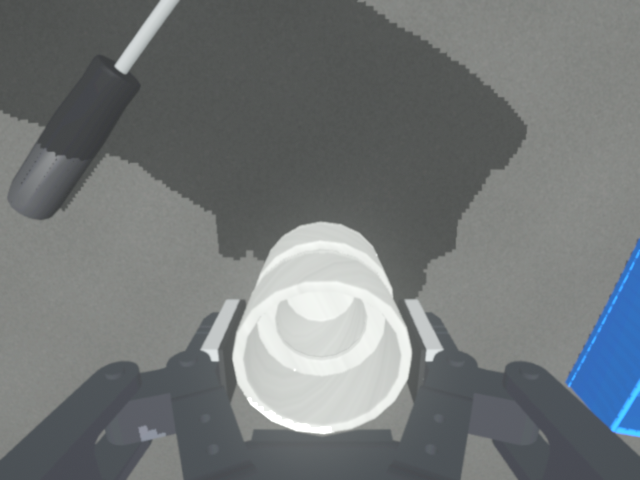

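View pics/scene5.png

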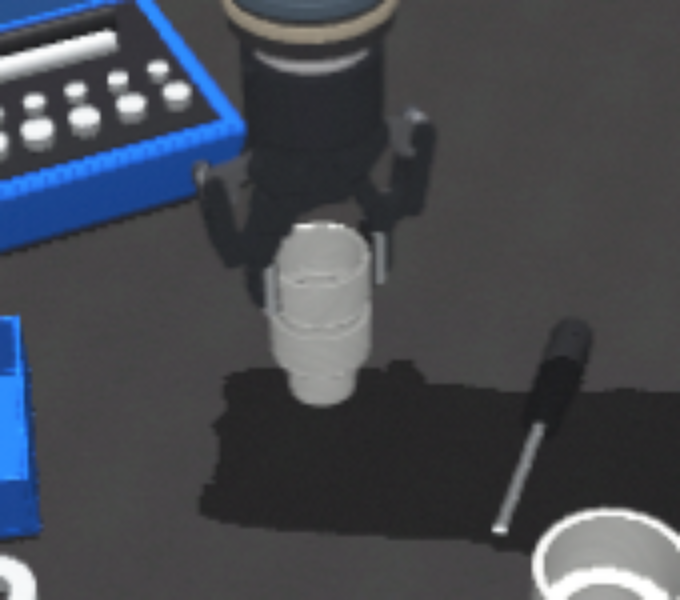

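The cup's foot is inside the twin, and only the last 3 mm remain. I'll set it down and release.

Call:
step_arm:
  linear:
    - [0, 0, 0.0015]
    - [0, 0, 0.003]
    - [0, 0, 0.0035]
    - [0, 0, 0.0035]
    - [0, 0, 0.0035]
  twist: [0, 0, 0, 0, 0]
  claw: [0, 0, 0, 0, 0]

```text
t: 7.72
eef_pos: [0.4733, -0.2817, 0.0643]
eef_rot: [-2.246, -2.196, -0.0]
force: [0.2, -0.3, -1.7]
gripper_width: 0.688
```

Call:
step_arm:
  linear:
    - [0, 0, 0]
    - [0, 0, 0]
    - [0, 0, 0]
    - [0, 0, 0]
    - [0, 0, 0]
  twist: [0, 0, 0, 0, 0]
  claw: [0.6, 1, 1, 1, 1]

```text
t: 8.35
eef_pos: [0.4733, -0.2817, 0.0643]
eef_rot: [2.246, 2.196, 0.0]
force: [-0.3, 0.0, -0.2]
gripper_width: 0.996
```

Run:
```python
from plant import env
from h import *
o,R=st(env,[.4738,-.2817,.0646])
c=env.read_camera("wrist"); cv2.imwrite("pics/wrist6.png",c["frame"])
W=cloud(c);Z=W[...,2];D=np.hypot(W[...,0]-.4738,W[...,1]+.281)
for lo,hi in((.093,.099),(.06,.064)):
    r=W[(Z>lo)&(Z<hi)&(D<.034)]; print(len(r),circ(r) if len(r)>10 else '',np.median(r[:,2]))
```

```text
t 8.35 pos [ 0.4733 -0.2817  0.0643] w 0.996 F [-0.3  0.  -0.2] q [-0.537  0.403 -0.207  0.96   0.     1.057]
x [0.023 1.    0.   ] y [ 1.    -0.023  0.   ] z [ 0.  0. -1.]
shift tool mm [-0.   0.5 -0.3]
5863 (array([ 0.47228721, -0.28067211,  0.02756354]), np.float64(0.0011943887576799873)) 0.09470719339696171
1421 (array([ 0.47401066, -0.27524868,  0.02382299]), np.float64(0.0016529636577129702)) 0.06107814223169007
```

View pics/wrist6.png

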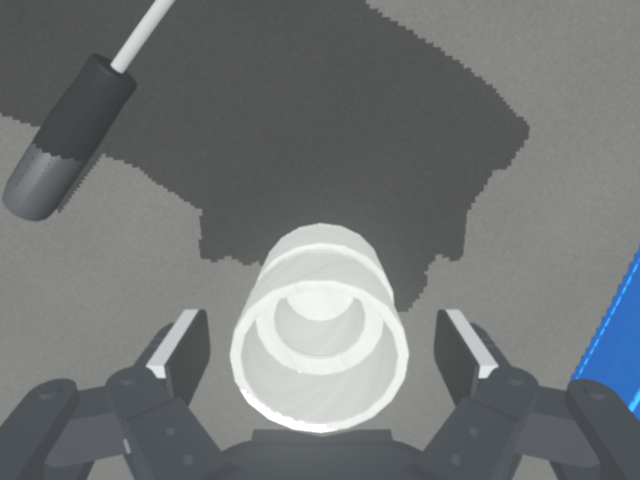

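The rim is at about 96 mm and the fingers are open and clear at columns 200 and 440, so the cup is nested and released. Next I'll retreat upward and go to the driver.

Call:
step_arm:
  linear:
    - [0, 0, -0.02]
    - [0, 0, -0.06]
    - [0, 0, -0.11]
    - [0, 0, -0.16]
    - [0.04, 0, -0.19]
    - [0.09, 0, -0.2]
    - [0.15, 0, -0.2]
    - [0.21, 0, -0.2]
    - [0.27, 0, -0.2]
    - [0.33, 0, -0.2]
  twist: [0, 0, 0, 0, 0, -8, -18, -28, -38, -48]
  claw: [1, 1, 1, 1, 1, 1, 1, 1, 1, 1]

```text
t: 9.65
eef_pos: [0.4805, 0.0501, 0.2645]
eef_rot: [1.151, 2.923, 0.0]
force: [1.7, 0.2, 0.4]
gripper_width: 1.002
```

Run:
```python
from plant import env
from h import *
o,R=st(env,[.5,.265,.26])
for n in ["top","scene"]:
    c=env.read_camera(n); cv2.imwrite(f"pics/{n}7.png",c["frame"]);W=cloud(c);Z=W[...,2];D=np.hypot(W[...,0]-.4738,W[...,1]+.281)
    for lo,hi in((.092,.100),(.059,.065)):
        r=W[(Z>lo)&(Z<hi)&(D<.04)]; print(n,len(r),circ(r) if len(r)>10 else '',np.median(r[:,2]))
```

```text
t 9.65 pos [0.4805 0.0501 0.2645] w 1.002 F [1.7 0.2 0.4] q [1.040e-01 1.740e-01 1.000e-03 1.397e+00 0.000e+00 8.540e-01]
x [-0.732  0.682 -0.   ] y [0.682 0.732 0.   ] z [ 0.  0. -1.]
shift tool mm [132.2 170.5   4.5]
top 201 (array([ 0.47128905, -0.28208853,  0.02777813]), np.float64(0.0013166384880020144)) 0.09563623100330902
top 71 (array([ 0.47293742, -0.27665264,  0.02342548]), np.float64(0.0020522374565919883)) 0.0614051517979856
scene 160 (array([ 0.47360506, -0.28276121,  0.02804204]), np.float64(0.00172636756791316)) 0.09601035550899999
scene 74 (array([ 0.47622003, -0.27960901,  0.02535774]), np.float64(0.0019961862384342307)) 0.06232816567432542
```

View pics/scene7.png

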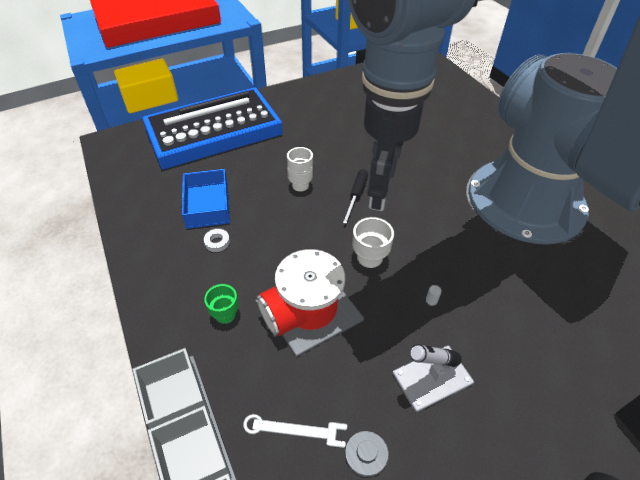

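The nested stack stands upright at (300,170) in the scene view, rim at 96 mm, so step 1 is met. Moving over the driver.

Call:
step_arm:
  linear:
    - [0.025, 0.032, 0]
    - [0.065, 0.08, 0]
    - [0.1, 0.128, 0]
    - [0.125, 0.162, 0]
    - [0.132, 0.17, 0]
    - [0.132, 0.17, 0]
  twist: [-10, -20, -30, -40, -41, -41]
  claw: [1, 1, 1, 1, 1, 1]

```text
t: 10.5
eef_pos: [0.5013, 0.2623, 0.2641]
eef_rot: [-0.065, -3.141, 0.001]
force: [0.8, -0.3, -0.5]
gripper_width: 1.001
```

Run:
```python
from plant import env
from h import *
o,R=st(env,[.5,.267,.26])
c=env.read_camera("wrist"); cv2.imwrite("pics/wrist8.png",c["frame"]); np.savez("wrist8.npz",**c)
print(proj(c,[o["eef_pos"],[.525,.267,.166]]))
```

```text
t 10.50 pos [0.5013 0.2623 0.2641] w 1.001 F [ 0.8 -0.3 -0.5] q [ 0.482  0.353  0.235  1.454 -0.     0.524]
x [-0.999  0.042  0.   ] y [ 0.042  0.999 -0.   ] z [-0. -0. -1.]
shift tool mm [1.5 4.7 4.1]
[[319.00195676 315.58922826]
 [328.82034859 275.02686669]]
```

View pics/wrist8.png

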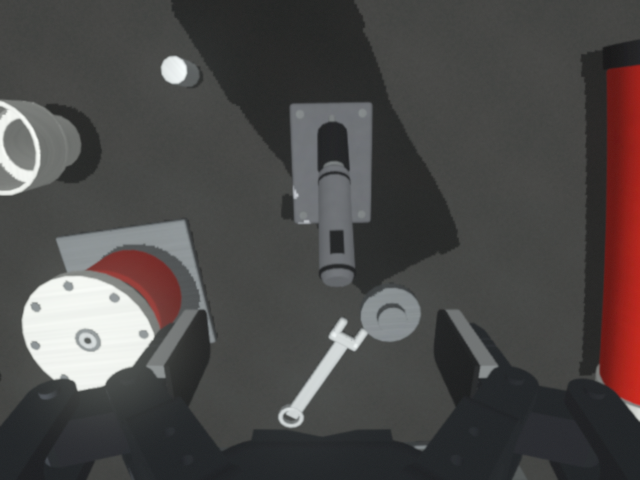

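The wrist view shows the driver handle from (334,175) to (337,285), the tube mouth at about (333,165), and the holster plate square to it.

Run:
```python
from h import *
c=dict(np.load("wrist8.npz")); W=cloud(c)
S=W[176:288,312:362].reshape(-1,3); S=S[(S[:,2]>.09)&(S[:,2]<.2)]
print(len(S),S.min(0),S.max(0))
Q=S
for it in range(4):
    def f(q):
        d=np.array([q[2],q[3],1]); d/=np.linalg.norm(d); o=np.array([q[0],q[1],.12])
        return np.linalg.norm(np.cross(Q-o,d),axis=1)-.013
    s=least_squares(f,[.49,.267,.85,0] if it==0 else s.x,loss='soft_l1',f_scale=.001); q=s.x
    d=np.array([q[2],q[3],1]); d/=np.linalg.norm(d); o=np.array([q[0],q[1],.12]); t=(S-o)@d
    rr=np.linalg.norm(np.cross(S-o,d),axis=1)
    tm=np.percentile(t,99.5)
    Q=S[(abs(rr-.013)<.003)&(t<tm-.012)&(t>tm-.085)]
    print(len(Q),o.round(4),d.round(3),np.degrees(np.arccos(d[2])),np.degrees(np.arctan2(d[1],d[0])),np.sqrt(np.mean(f(q)**2)),"butt",(o+d*tm).round(4))
b=o+d*tm; print("bit",b-.16*d); 
for s_ in (120,130,135,140): print(s_,(b-(.16-s_/1000)*d).round(4))
print(proj(c,[b,b-.16*d,b-.094*d]))
# mouth check: plane
r=cv2.minAreaRect(W[(abs(W[...,2]-.012)<.003)&(np.hypot(W[...,0]-.47,W[...,1]-.27)<.09)][:,:2].astype(np.float32)); print(r)
```

```text
3646 [0.46945001 0.25995739 0.09031569] [0.54158184 0.2870392  0.15968406]
1440 [0.4741 0.2731 0.12  ] [ 0.711 -0.013  0.703] 45.315586039975585 -1.074932643921114 0.0017431399530820767 butt [0.5215 0.2723 0.1669]
1498 [0.4729 0.2732 0.12  ] [ 0.721 -0.006  0.693] 46.14714457725642 -0.4640111128239761 0.0016543601226613486 butt [0.5218 0.2728 0.167 ]
1500 [0.4721 0.2729 0.12  ] [0.724 0.001 0.689] 46.420403034075925 0.07105414787605802 0.0016010618686932948 butt [0.5217 0.2729 0.1672]
1508 [0.4719 0.2726 0.12  ] [0.721 0.004 0.693] 46.12779571786749 0.3562372389407853 0.0015843219587353841 butt [0.5213 0.2729 0.1675]
bit [0.40592589 0.27222391 0.05658027]
120 [0.4924 0.2728 0.1397]
130 [0.4996 0.2728 0.1467]
135 [0.5032 0.2728 0.1501]
140 [0.5068 0.2729 0.1536]
[[337.73666077 270.27772406]
 [327.78068119  93.15032705]
 [331.3237004  155.36405104]]
((0.4722951054573059, 0.2739928960800171), (0.0799245536327362, 0.11955951154232025), 88.4545669555664)
```

```bash
cat > fit.py <<'E'
from h import *
def fit(S,q0=(.508,.27,.9,0),zr=.12):
    Q=S
    for it in range(5):
        def f(q):
            d=np.array([q[2],q[3],1]); d/=np.linalg.norm(d); o=np.array([q[0],q[1],zr])
            return np.linalg.norm(np.cross(Q-o,d),axis=1)-.013
        s=least_squares(f,q0 if it==0 else s.x,loss='soft_l1',f_scale=.001); q=s.x
        d=np.array([q[2],q[3],1]); d/=np.linalg.norm(d); o=np.array([q[0],q[1],zr]); t=(S-o)@d
        rr=np.linalg.norm(np.cross(S-o,d),axis=1)
        tm=np.percentile(t[rr<.016],99.7)
        Q=S[(abs(rr-.013)<.004)&(t<tm-.010)&(t>tm-.09)]
    print(len(S),len(Q),o.round(4),d.round(3),"lean %.1f az %.1f rms %.4f"%(np.degrees(np.arccos(d[2])),np.degrees(np.arctan2(d[1],d[0])),np.sqrt(np.mean(f(q)**2))),"butt",(o+d*tm).round(4),"bit",(o+d*(tm-.16)).round(4))
    return o+d*tm,d
E
python3 - <<'E'
from fit import *
A=[]
for n,(v0,v1,u0,u1) in dict(wrist8=(176,288,312,362),top0=(235,292,155,195),scene0=(340,372,405,450)).items():
    c=dict(np.load(n+".npz")); S=cloud(c)[v0:v1,u0:u1].reshape(-1,3); S=S[(S[:,2]>.09)&(S[:,2]<.2)]
    b,d=fit(S); A.append(S); print(proj(c,[b,b-.094*d,b-.16*d]))
fit(np.vstack(A))
E
```

```text
3646 2908 [0.5058 0.2734 0.12  ] [ 0.685 -0.014  0.729] lean 43.2 az -1.2 rms 0.0007 butt [0.5362 0.2728 0.1523] bit [0.4267 0.275  0.0357]
[[337.36534309 281.92041892]
 [333.54103056 175.74726319]
 [331.41139686 118.26381109]]
639 469 [0.5046 0.2715 0.12  ] [ 0.682 -0.016  0.731] lean 43.0 az -1.4 rms 0.0010 butt [0.5367 0.2707 0.1544] bit [0.4276 0.2733 0.0374]
[[166.76223952 243.18895554]
 [176.51932123 280.42112822]
 [182.62559287 303.55058161]]
644 370 [0.5049 0.2703 0.12  ] [ 0.674 -0.016  0.739] lean 42.4 az -1.4 rms 0.0007 butt [0.5371 0.2695 0.1553] bit [0.4292 0.2721 0.0371]
[[415.58600106 352.13246709]
 [441.57785274 356.96366704]
 [456.99147463 359.80715055]]
4929 3826 [0.5057 0.273  0.12  ] [ 0.685 -0.013  0.729] lean 43.2 az -1.1 rms 0.0010 butt [0.5376 0.2724 0.1539] bit [0.428  0.2745 0.0373]
```

The corrected axis fit puts the driver's lean at 43°, azimuth −1.3°, butt at (0.537, 0.272, 0.154) and bit at (0.4275, 0.274, 0.037). All three cameras agree within 3 mm. I'll grip it about 135 mm from the bit, near the butt.

Call:
step_arm:
  linear:
    - [-0.01, 0.005, 0.02]
    - [-0.0185, 0.0105, 0.05]
    - [-0.0185, 0.0105, 0.085]
    - [-0.0185, 0.0105, 0.115]
    - [-0.0185, 0.0105, 0.14]
    - [-0.0185, 0.0105, 0.15]
    - [-0.0185, 0.0105, 0.15]
  twist: [-1, -1, -1, -1, -1, -1, -1]
  claw: [1, 1, 1, 1, 1, 1, 1]
  squeeze: 25

```text
t: 11.42
eef_pos: [0.5203, 0.2714, 0.1146]
eef_rot: [-0.038, -3.141, 0.0]
force: [-1.1, 0.5, 0.3]
gripper_width: 1.0
```

Run:
```python
from plant import env
from h import *
o,R=st(env,[.520,.272,.114])
c=env.read_camera("wrist"); cv2.imwrite("pics/wrist9.png",c["frame"])
c=env.read_camera("scene"); cv2.imwrite("pics/scene9.png",cv2.resize(c["frame"][280:440,340:540],None,fx=4,fy=3.75))
```

```text
t 11.43 pos [0.5203 0.2714 0.1146] w 1.000 F [-1.1  0.5  0.3] q [ 0.481  0.436 -0.022  1.113 -0.     0.505]
x [-1.     0.024  0.   ] y [ 0.024  1.    -0.   ] z [-0. -0. -1.]
shift tool mm [0.3 0.6 0.6]
```

View pics/wrist9.png

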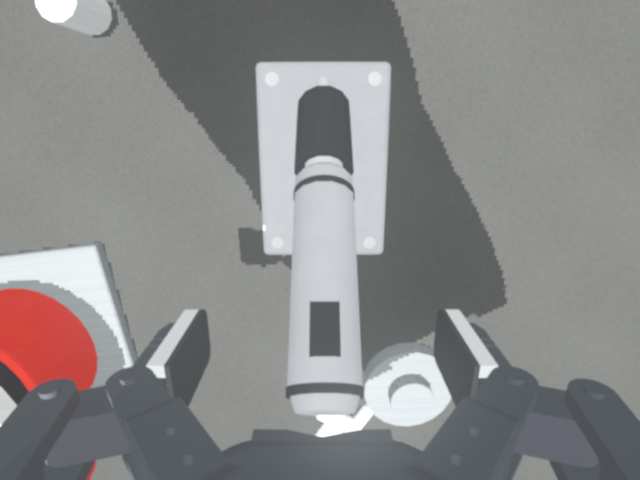

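View pics/scene9.png

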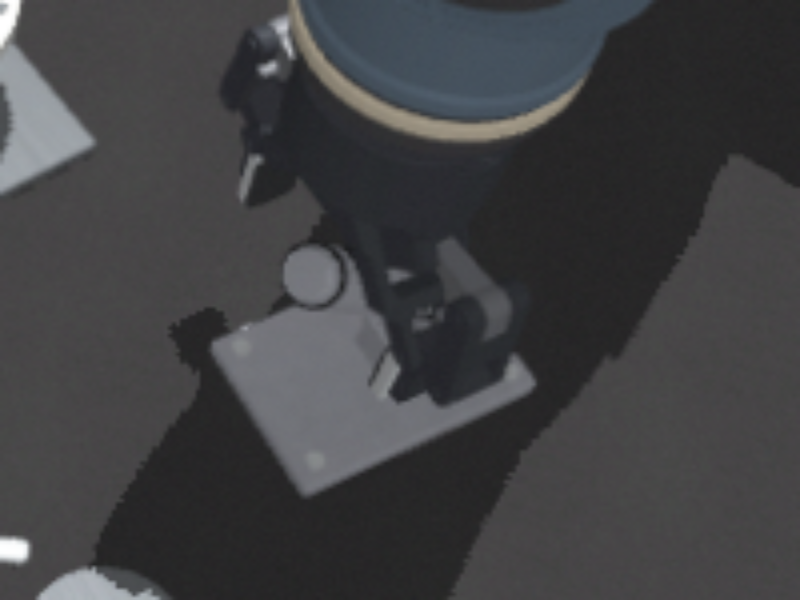

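The handle is centred between the pads in the wrist view, at about column 325 between jaws at 200 and 445. Closing on it.

Call:
step_arm:
  linear:
    - [0, 0, 0]
    - [0, 0, 0]
    - [0, 0, 0]
    - [0, 0, 0]
    - [0, 0, 0]
    - [0, 0, 0]
  twist: [0, 0, 0, 0, 0, 0]
  claw: [0.3, -0.3, -0.8, -1, -1, -1]

```text
t: 12.28
eef_pos: [0.5203, 0.2722, 0.1144]
eef_rot: [0.036, 3.141, 0.0]
force: [0.6, 0.4, 1.2]
gripper_width: 0.301
```

Run:
```python
from plant import env
from h import *
o,R=st(env,[.520,.272,.114])
c=env.read_camera("wrist"); cv2.imwrite("pics/wrist10.png",c["frame"])
c=env.read_camera("scene"); cv2.imwrite("pics/scene10.png",cv2.resize(c["frame"][280:440,340:540],None,fx=4,fy=3.75))
```

```text
t 12.28 pos [0.5203 0.2722 0.1144] w 0.301 F [0.6 0.4 1.2] q [ 0.482  0.436 -0.022  1.113 -0.     0.505]
x [-1.     0.023 -0.   ] y [0.023 1.    0.   ] z [ 0.  0. -1.]
shift tool mm [ 0.3 -0.3  0.4]
```

View pics/wrist10.png

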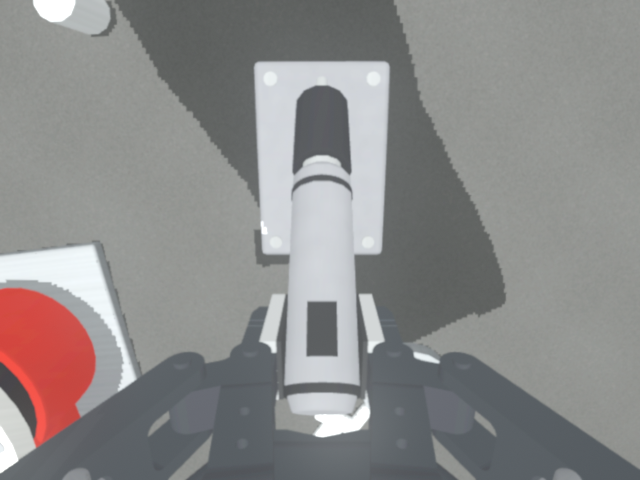

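View pics/scene10.png

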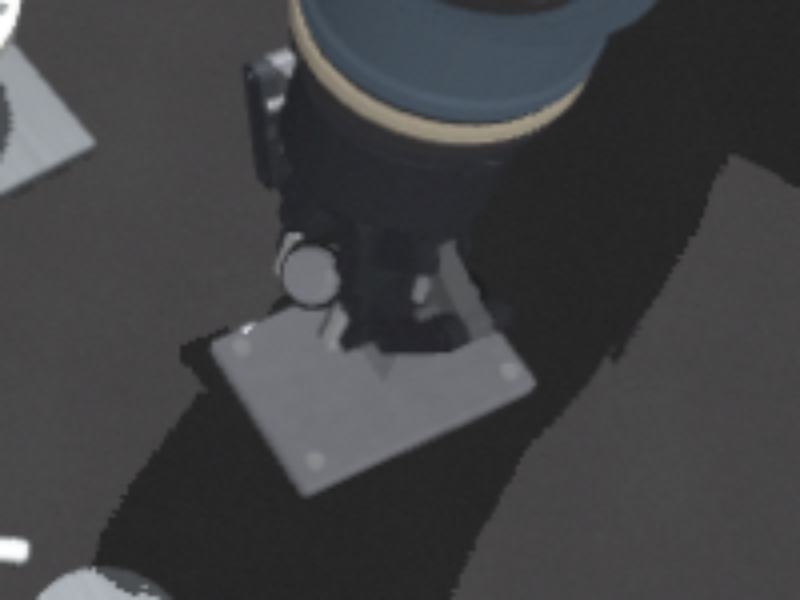

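The driver is gripped at an opening of 0.301, about 25.6 mm. I'll draw it 50 mm along its axis, which leaves only the bit tip inside the tube as a pivot to turn it upright.

Call:
step_arm:
  linear:
    - [-0.004, 0, -0.0045]
    - [-0.01, 0, -0.011]
    - [-0.0165, 0, -0.0185]
    - [-0.0235, 0, -0.026]
    - [-0.03, 0, -0.0335]
    - [-0.0335, 0, -0.037]
    - [-0.0335, 0, -0.037]
  twist: [0, 0, 0, 0, 0, 0, 0]
  claw: [-1, -1, -1, -1, -1, -1, -1]

```text
t: 13.25
eef_pos: [0.554, 0.2715, 0.1514]
eef_rot: [0.036, 3.141, 0.0]
force: [-0.7, -0.3, -2.2]
gripper_width: 0.295
```

```bash
cat > look.py <<'E'
import sys
from plant import env
from h import *
k=sys.argv[1]
o,R=st(env)
fs=[]
for n in ["wrist","scene","top"]:
    c=env.read_camera(n); np.savez(f"{n}{k}.npz",**c); f=c["frame"]
    p=proj(c,o["eef_pos"])[0].astype(int)
    if n=="wrist": f=cv2.resize(f[:, 120:520],(400,480))
    else:
        u=np.clip(p[0],100,540);v=np.clip(p[1]+(0 if n=="scene" else 0),120,360)
        f=f[v-120:v+120,u-100:u+100]; f=cv2.resize(f,(400,480),interpolation=cv2.INTER_CUBIC)
    fs.append(f)
cv2.imwrite(f"pics/l{k}.png",cv2.resize(np.hstack(fs[:2]),(800,480)))
cv2.imwrite(f"pics/t{k}.png",fs[2])
E
python3 look.py 11
```

```text
t 13.25 pos [0.554  0.2715 0.1514] w 0.295 F [-0.7 -0.3 -2.2] q [0.456 0.479 0.141 1.232 0.    0.478]
x [-1.     0.023 -0.   ] y [0.023 1.    0.   ] z [ 0.  0. -1.]
```

View pics/l11.png

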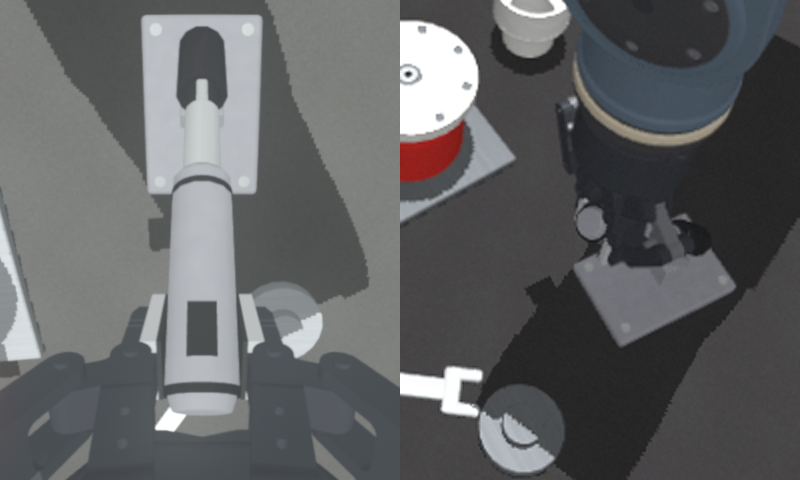

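The wrist view shows the nose out of the tube and only the bit's tip still in the mouth, near (200,85) in the left panel. The lean has not changed. I'll fit the axis now.

```bash
cat > ax.py <<'E'
import sys
from fit import *
def axis(c,tcp):
    W=cloud(c)
    o=tcp
    # handle points: narrow |y| band around tcp, ahead of fingers
    F=c["frame"].astype(int)
    D=W-o
    k=(abs(D[...,1])<.02)&(W[...,2]>.07)&(D[...,0]<.02)&(D[...,0]>-.14)&(D[...,2]<.07)
    vv,uu=np.mgrid[:480,:640]; k&=(uu>285)&(uu<360)&(vv<415)
    return W[k],k
def fitaxis(S,o,q0):
    Q=S
    for it in range(5):
        def f(q):
            d=np.array([q[2],q[3],1]); d/=np.linalg.norm(d); p=np.array([q[0],q[1],o[2]+.02])
            return np.linalg.norm(np.cross(Q-p,d),axis=1)-.013
        s=least_squares(f,q0 if it==0 else s.x,loss='soft_l1',f_scale=.001); q=s.x
        d=np.array([q[2],q[3],1]); d/=np.linalg.norm(d); p=np.array([q[0],q[1],o[2]+.02]); t=(S-p)@d
        rr=np.linalg.norm(np.cross(S-p,d),axis=1); g=abs(rr-.013)<.003
        Q=S[g]
    rms=np.sqrt(np.mean(f(q)**2))
    tm=np.percentile(t[rr<.016],99.7)
    # nose end/bit: min t of points within radius
    tb=np.percentile(t[rr<.0145],.5)
    print(len(S),len(Q),"p",p.round(4),"d",d.round(3),"lean %.1f az %.1f rms %.4f"%(np.degrees(np.arccos(d[2])),np.degrees(np.arctan2(d[1],d[0])),rms),"butt",(p+d*tm).round(4),"bit=butt-.16",(p+d*(tm-.16)).round(4),"mint",(p+d*tb).round(4), (tm-tb).round(4), "cone", )
    return p,d,tm
if __name__=="__main__":
    k=sys.argv[1]; from plant import env
    o=env.observe()["eef_pos"]; c=dict(np.load(f"wrist{k}.npz")); S,m=axis(c,o)
    lean=float(sys.argv[2]) if len(sys.argv)>2 else 43
    p,d,tm=fitaxis(S,o,[o[0],o[1],np.tan(np.radians(lean)),0])
    im=c["frame"].copy()
    for s in (0,.022,.061,.066,.152,.16):
        q=proj(c,p+d*(tm-.16+s))[0]; cv2.circle(im,(int(q[0]),int(q[1])),3,(0,0,255),-1)
    im[m]=(im[m]*.6+np.array([0,100,0])*.4).astype(np.uint8)
    cv2.imwrite(f"pics/a{k}.png",im)
E
python3 ax.py 11
```

```text
21207 18167 p [0.553  0.2725 0.171 ] d [ 0.689 -0.014  0.725] lean 43.5 az -1.2 rms 0.0009 butt [0.5698 0.2722 0.1887] bit=butt-.16 [0.4596 0.2745 0.0727] mint [0.4515 0.2747 0.0642] 0.1717 cone
```

View pics/a11.png

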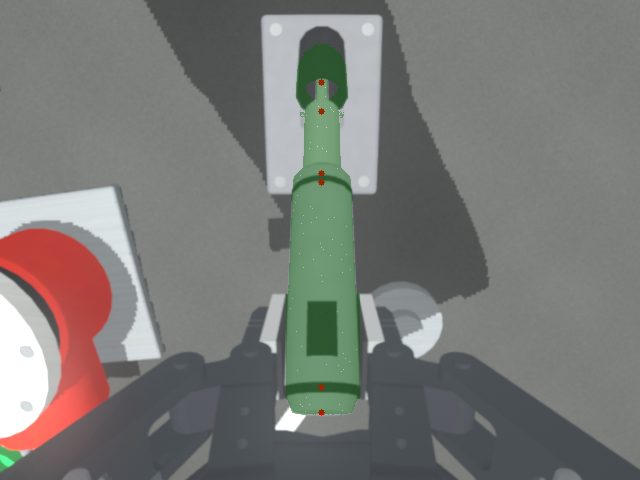

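The model overlay matches the driver closely: bit at (0.460, 0.2745, 0.073), lean 43.5°. I'll swing the grip on an arc about the tube's mouth edge, checking halfway.

Call:
step_arm:
  linear:
    - [0.004, 0, -0.004]
    - [0.009, 0, -0.009]
    - [0.015, 0, -0.014]
    - [0.021, 0, -0.018]
    - [0.026, 0, -0.022]
    - [0.032, 0, -0.025]
    - [0.039, 0, -0.0285]
    - [0.045, 0, -0.031]
    - [0.045, 0, -0.031]
  twist: [0, 0, 0, 0, 0, 0, 0, 0, 0]
  claw: [-1, -1, -1, -1, -1, -1, -1, -1, -1]

```text
t: 14.52
eef_pos: [0.5084, 0.2726, 0.1826]
eef_rot: [0.035, 3.141, 0.0]
force: [1.5, 0.4, -1.8]
gripper_width: 0.294
```

```bash
python3 look.py 12; python3 ax.py 12 25
```

```text
t 14.53 pos [0.5084 0.2726 0.1826] w 0.294 F [ 1.5  0.4 -1.8] q [0.492 0.384 0.076 1.262 0.    0.514]
x [-1.     0.022 -0.   ] y [0.022 1.    0.   ] z [ 0.  0. -1.]
16186 13114 p [0.509  0.2736 0.2022] d [ 0.372 -0.006  0.928] lean 21.8 az -1.0 rms 0.0010 butt [0.518  0.2734 0.2247] bit=butt-.16 [0.4585 0.2745 0.0761] mint [0.4551 0.2745 0.0677] 0.1691 cone
```

View pics/a12.png

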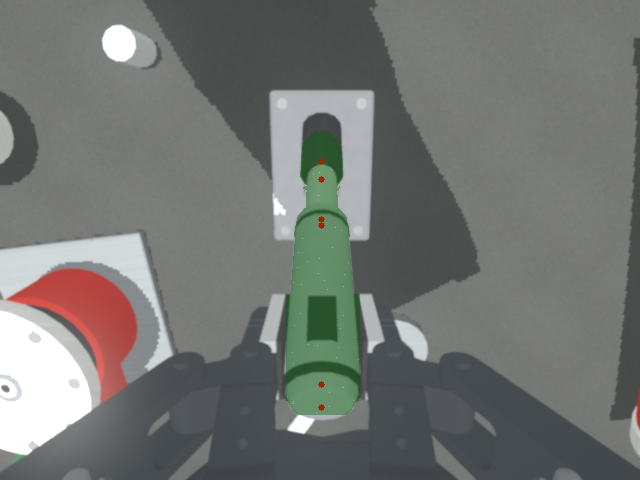

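The pivot works: lean is down to 21.8° with only 1.5 N of side force. Continuing to upright.

Call:
step_arm:
  linear:
    - [0.005, 0, -0.002]
    - [0.01, 0, -0.0035]
    - [0.0155, 0, -0.005]
    - [0.0205, 0, -0.006]
    - [0.026, 0, -0.007]
    - [0.031, 0, -0.008]
    - [0.036, 0, -0.0085]
    - [0.041, 0, -0.0085]
    - [0.0455, 0, -0.0085]
    - [0.0455, 0, -0.0085]
  twist: [0, 0, 0, 0, 0, 0, 0, 0, 0, 0]
  claw: [-1, -1, -1, -1, -1, -1, -1, -1, -1, -1]

```text
t: 15.92
eef_pos: [0.4629, 0.2735, 0.1908]
eef_rot: [-0.035, -3.141, -0.0]
force: [1.8, 0.1, -1.2]
gripper_width: 0.297
```

```bash
python3 look.py 13; python3 ax.py 13 3
```

```text
t 15.93 pos [0.4629 0.2735 0.1908] w 0.297 F [ 1.8  0.1 -1.2] q [ 0.534  0.301 -0.022  1.249  0.     0.556]
x [-1.     0.022  0.   ] y [0.022 1.    0.   ] z [-0.  0. -1.]
12273 8512 p [0.465  0.2745 0.2107] d [ 0.03 -0.    1.  ] lean 1.7 az -0.1 rms 0.0011 butt [0.4657 0.2745 0.2351] bit=butt-.16 [0.461  0.2745 0.0752] mint [0.461  0.2745 0.0765] 0.1587 cone
```

View pics/a13.png

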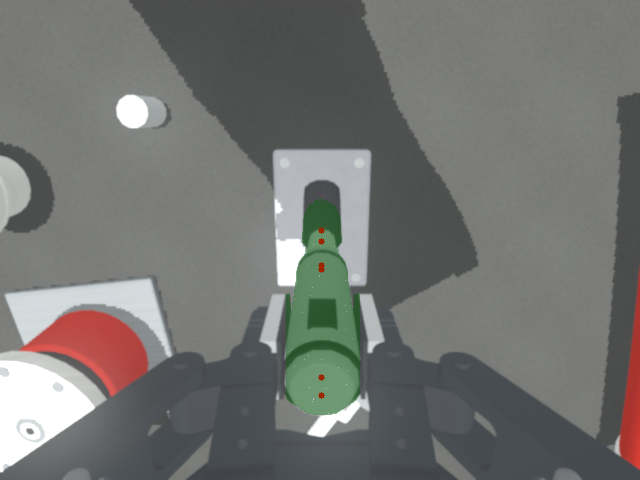

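View pics/l13.png

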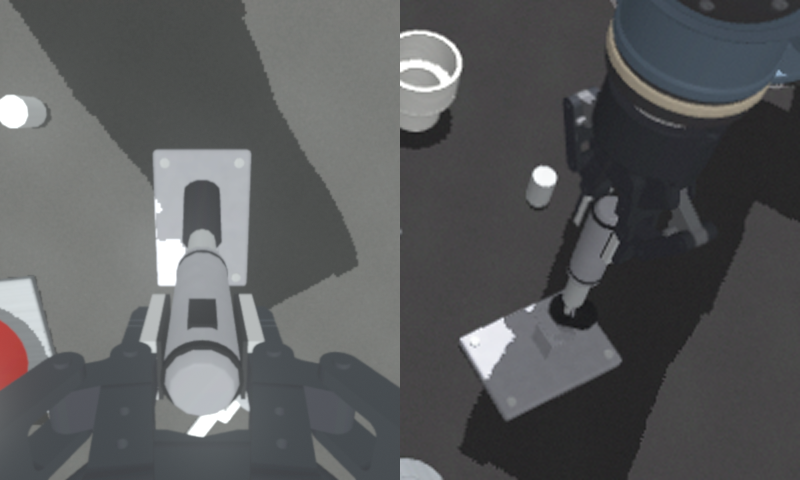

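The driver is upright, with a fitted lean of 1.7°. I'll firm up the grip and lift straight out.

Call:
step_arm:
  linear:
    - [0, 0, 0]
    - [0, 0, -0.003]
    - [0, 0, -0.01]
    - [0, 0, -0.02]
    - [0, 0, -0.035]
    - [0, 0, -0.055]
    - [0, 0, -0.075]
    - [0, 0, -0.085]
    - [0, 0, -0.085]
  twist: [0, 0, 0, 0, 0, 0, 0, 0, 0]
  claw: [-1, -1, -1, -1, -1, -1, -1, -1, -1]
  squeeze: 60

```text
t: 17.2
eef_pos: [0.4635, 0.2737, 0.2765]
eef_rot: [0.036, 3.14, 0.001]
force: [0.3, -0.2, -3.5]
gripper_width: 0.288
```

```bash
python3 look.py 14; python3 ax.py 14 3
```

```text
t 17.20 pos [0.4635 0.2737 0.2765] w 0.288 F [ 0.3 -0.2 -3.5] q [0.533 0.292 0.182 1.46  0.    0.556]
x [-1.     0.023 -0.001] y [0.023 1.    0.001] z [ 0.001  0.001 -1.   ]
12130 8371 p [0.4654 0.2747 0.2951] d [0.033 0.    0.999] lean 1.9 az 0.2 rms 0.0011 butt [0.4663 0.2747 0.3206] bit=butt-.16 [0.461  0.2747 0.1606] mint [0.4581 0.2746 0.0722] 0.2485 cone
```

View pics/l14.png

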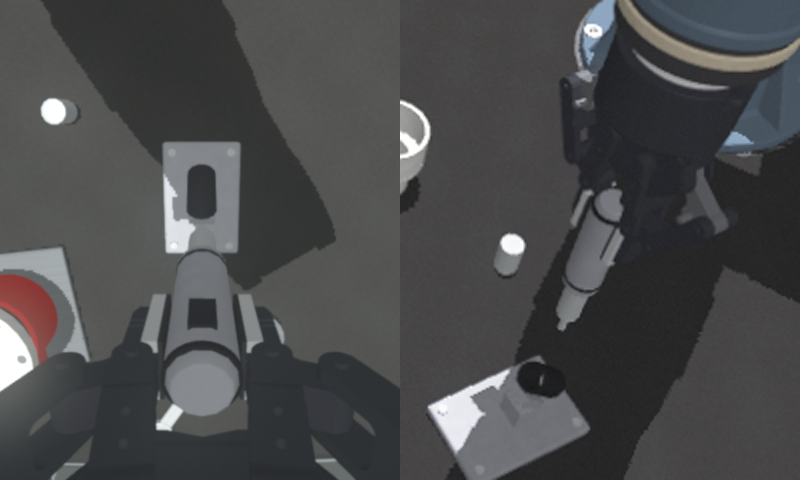

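The driver is out of the holster and still upright, with the bit hanging clear at about (560,325) in the right panel. Moving over the screw.

Call:
step_arm:
  linear:
    - [-0.008, -0.012, 0]
    - [-0.025, -0.038, 0]
    - [-0.045, -0.068, 0]
    - [-0.067, -0.102, 0]
    - [-0.09, -0.136, 0]
    - [-0.111, -0.169, 0]
    - [-0.13, -0.197, 0]
    - [-0.141, -0.215, 0]
    - [-0.147, -0.223, 0]
    - [-0.147, -0.223, 0]
  twist: [0, 0, 0, 0, 0, 0, 0, 0, 0, 0]
  claw: [-1, -1, -1, -1, -1, -1, -1, -1, -1, -1]

```text
t: 18.6
eef_pos: [0.6051, 0.0473, 0.2756]
eef_rot: [-0.036, -3.141, -0.0]
force: [0.6, 0.3, -2.2]
gripper_width: 0.288
```

Call:
step_arm:
  linear:
    - [0, 0, 0.003]
    - [0, 0, 0.007]
    - [0, 0, 0.009]
    - [0, 0, 0.009]
  twist: [0, 0, 0, 0]
  claw: [-1, -1, -1, -1]

```text
t: 19.1
eef_pos: [0.6049, 0.0475, 0.2667]
eef_rot: [-0.035, -3.141, -0.0]
force: [1.0, -1.0, -2.2]
gripper_width: 0.288
```

```bash
python3 look.py 15; python3 ax.py 15 2
python3 - <<'E'
from h import *
for n in ["scene","top"]:
    c=dict(np.load(f"{n}15.npz")); f=c["frame"]
    u,v=proj(c,[.603,.0486,.13])[0].astype(int); u0,v0=u-60,v-70
    g=cv2.resize(f[v0:v0+110,u0:u0+120],None,fx=5,fy=5,interpolation=cv2.INTER_CUBIC); cv2.imwrite(f"pics/z{n}15.png",g); print(n,u0,v0, proj(c,[[.603,.0486,.11],[.603,.0486,.15],[.603,.0486,.31]]))
E
```

```text
t 19.10 pos [0.6049 0.0475 0.2667] w 0.288 F [ 1.  -1.  -2.2] q [0.078 0.448 0.382 1.505 0.    0.101]
x [-1.     0.022  0.   ] y [ 0.022  1.    -0.   ] z [-0.  0. -1.]
16301 7851 p [0.6067 0.0483 0.2869] d [0.137 0.009 0.991] lean 7.9 az 3.7 rms 0.0014 butt [0.61   0.0486 0.3107] bit=butt-.16 [0.5881 0.0471 0.1522] mint [0.5819 0.0467 0.1071] 0.2056 cone
scene 250 199 [[310.63392917 276.58566728]
 [310.41460968 262.7399348 ]
 [309.34307244 194.64157814]]
top 230 140 [[291.5070617  212.99934908]
 [290.08188865 208.6303475 ]
 [282.61821549 185.74355173]]
```

View pics/zscene15.png

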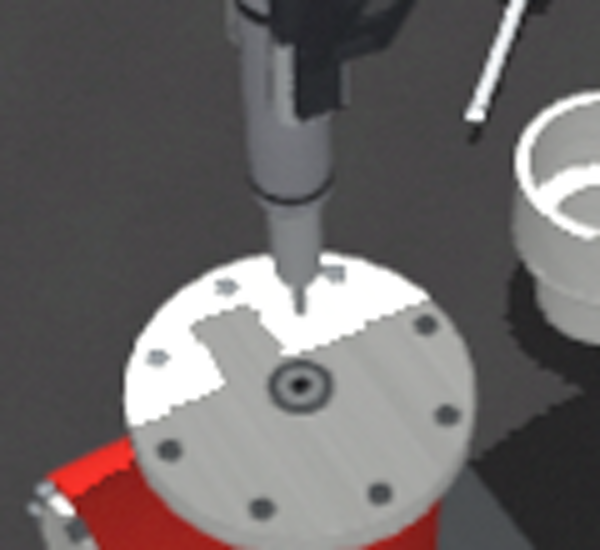

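View pics/a15.png

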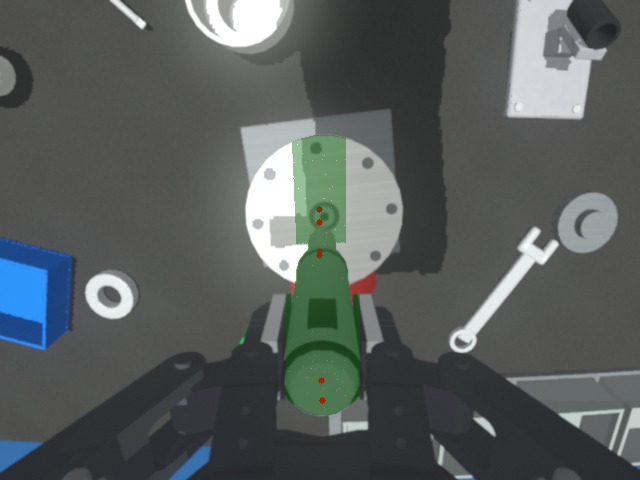

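View pics/ztop15.png

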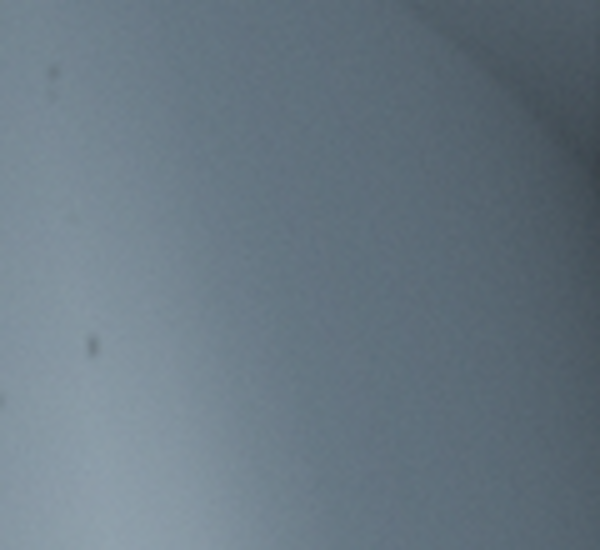

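The scene zoom shows the bit point at (300,313) in the crop, directly above the screw at (300,385). The wrist fit picked up flange pixels, so I'll refit without them and check the whole scene.

```bash
python3 look.py 16
python3 - <<'E'
from ax import *
from plant import env
o=env.observe(); c=dict(np.load("wrist16.npz")); S,m=axis(c,o["eef_pos"]); S=S[S[:,2]>.17]
p,d,tm=fitaxis(S,o["eef_pos"],[o["eef_pos"][0],o["eef_pos"][1],.03,0])
W=cloud(c)
# screw from wrist: flange circle
F=W[(abs(W[...,2]-.11)<.004)&(np.hypot(W[...,0]-.603,W[...,1]-.0486)<.08)]; print(cv2.minEnclosingCircle(F[:,:2].astype(np.float32)))
print(o["force"],abs(o["qd"]).max())
c=dict(np.load("scene16.npz")); W=cloud(c);Z=W[...,2];D=np.hypot(W[...,0]-.4738,W[...,1]+.281); r=W[(abs(Z-.096)<.004)&(D<.04)]; print(circ(r),np.median(r[:,2]))
# bit tip pix
print(proj(c,[p+d*(tm-.16)])); cv2.imwrite("pics/full16.png",c["frame"])
E
```

```text
t 19.25 pos [0.6052 0.0473 0.2669] w 0.287 F [-0.3 -0.1 -1.9] q [ 0.078  0.448  0.383  1.506 -0.     0.101]
x [-1.     0.023 -0.   ] y [0.023 1.    0.   ] z [ 0.  0. -1.]
11121 7878 p [0.6073 0.0483 0.2869] d [ 0.038 -0.     0.999] lean 2.2 az -0.0 rms 0.0011 butt [0.6082 0.0483 0.311 ] bit=butt-.16 [0.6021 0.0483 0.1511] mint [0.6031 0.0483 0.1771] 0.134 cone
((0.6030411124229431, 0.05030820146203041), 0.06220443919301033)
[-0.13236546  0.60699694 -2.06982044] 0.0014206365579420826h.py:17: RuntimeWarning: Mean of empty slice.
  P=P[:,:2]; m=P.mean(0)
  ret = um.true_divide(
Traceback (most recent call last):
  File "h.py", line 19, in circ
    f=lambda q:np.hypot(P[:,0]-q[0],P[:,1]-q[1])-q[2]; s=least_squares(f,[*m,.03],loss='soft_l1',f_scale=.002)
                                                         ~~~~~~~~~~~~~^^^^^^^^^^^^^^^^^^^^^^^^^^^^^^^^^^^^^^^^
ValueError: Initial guess is outside of provided bounds
```

Run:
```python
from h import *
for n in ("scene","top"):
    c=dict(np.load(n+"16.npz")); cv2.imwrite(f"pics/{n}f16.png",c["frame"])
    W=cloud(c);Z=W[...,2];D=np.hypot(W[...,0]-.4738,W[...,1]+.281); r=W[(abs(Z-.096)<.004)&(D<.04)]; print(n,len(r)); 
    if len(r)>20: print(circ(r),np.median(r[:,2]))
```

```text
scene 0
top 211
(array([ 0.47121323, -0.28211693,  0.02776428]), np.float64(0.001294498419172803)) 0.09551261005566081
```

View pics/scenef16.png

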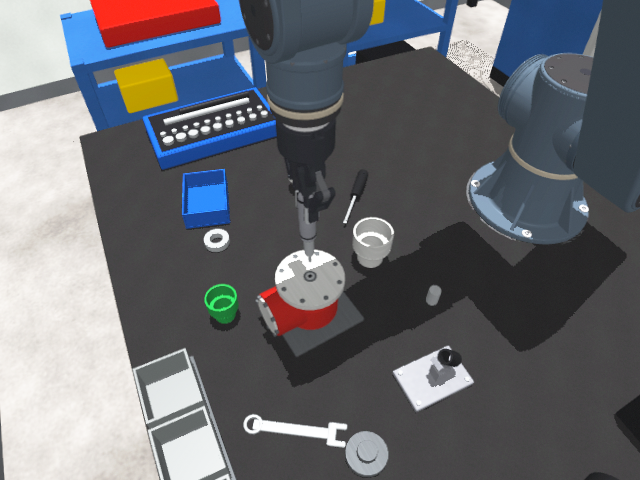

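View pics/topf16.png

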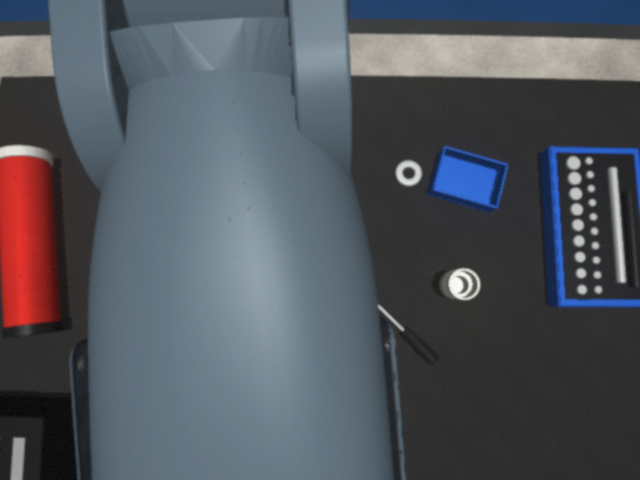

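The scene view hides the stack behind the gripper. The top view shows it unchanged at (460,284), rim at 96 mm. The bystanders are where they started, the arm is at rest, and the bit stands at about (310,262) above the screw at (310,277). Handing in.

```bash
python3 -c "
from plant import env
env.close_job()"
```

```text
the job is handed in; nothing more can be done
```

The job is handed in at about 19 s, with the cup nested in its twin and the driver held upright over the screw.

- **Cup:** I moved it from the flange into its twin and let it go. At the last look, in the top camera, the nested rim was at 96 mm as expected and the stack had not moved. The scene camera could not see the stack at the end because the gripper was in front of it.
- **Driver:** I drew it from the holster and turned it upright in the grip against the tube's mouth edge, because the tool itself can only point down. It is held still with a 60 N squeeze.
- **Final position:** The fitted lean was 2.2°, and the bit was at (0.602, 0.048, 0.151). That is about 41 mm above the screw and within about 2 mm sideways. The largest joint speed was 0.0014 rad/s.

**Disagreements:**
- My first handle fit landed on the wrong side of the surface, and I corrected it before the grasp.
- A first fit over the screw gave 7.9° of lean because flange pixels were mixed in. The cleaned fit and the scene image both gave about 2°.
- The cameras differ by 1 to 2 mm on where the flange centre is.

In the last views, the bystanders that could be seen looked unmoved.

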